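# Change-out of the water purifier's filters

### The job

Clear the spent filter media from the bench water purifier: push each spent cartridge down until its latch lets go and it springs up, pull it out and put it in the grey waste tote, together with any spent cartridges already standing on the bench. Take the steel pot, tip all its mineral lumps out into the same tote, and stand it back upright, with its whole foot on the round rubber mat. Do not knock over or shove aside the flask, wash bottle, jar or tape.

Things in the scene. Friction and masses are not known exactly. Their poses are not given: they have to be found in the camera images.
- purifier: Bench water purifier, a dark blue-grey box 90 mm deep (x), 240 mm wide (y), 120 mm high to its flat deck, fixed. Origin under its centre, its panel faces its -x. Three square wells (45 mm) in a row along its y, at y = -70, 0 and 70 mm, each holding a latched cartridge.
- well0 (a point): Centre of the well's mouth, at deck height. Cartridge behaviour, all wells: pushed down about 9 mm, with 8 to 10 N, to a firm stop (cap still 3 mm proud), the latch lets go;
- well1 (a point): Centre of this well's mouth. When the push is withdrawn, a spring lifts the cartridge until its cap is 48 mm above the deck, with 36 mm of straight side showing.
- well2 (a point): Centre of this well's mouth. A latched cartridge cannot be pulled out; a sprung-up one pulls straight up freely; its foot clears the deck 62 mm further up.
- cart0_mid (a point): Spent filter cartridge: white block 42 x 42 mm, 110 mm long along its z (to the cap), 0.16 kg; in well 0 at first. The point is its centre, 55 mm above its foot. The top 12 mm is a grey tapering cap (40 to 24 mm) that cannot be gripped; the 68 mm below are straight-sided; from 10 to 30 mm above the foot it is waisted to 30 mm. Latched, its cap is 12 mm proud of the deck.
- cart1_mid (a point): Spent filter cartridge: white block 42 x 42 mm, 110 mm long along its z (to the cap), 0.16 kg; in well 1 at first. The point is its centre, 55 mm above its foot. The top 12 mm is a grey tapering cap (40 to 24 mm) that cannot be gripped; the 68 mm below are straight-sided; from 10 to 30 mm above the foot it is waisted to 30 mm. Latched, its cap is 12 mm proud of the deck.
- cart2_mid (a point): Spent filter cartridge: white block 42 x 42 mm, 110 mm long along its z (to the cap), 0.16 kg; in well 2 at first. The point is its centre, 55 mm above its foot. The top 12 mm is a grey tapering cap (40 to 24 mm) that cannot be gripped; the 68 mm below are straight-sided; from 10 to 30 mm above the foot it is waisted to 30 mm. Latched, its cap is 12 mm proud of the deck.
- cart3_mid (a point): Spent filter cartridge: white block 42 x 42 mm, 110 mm long along its z (to the cap), 0.16 kg; already out, standing on the bench at first; may be absent. The point is its centre, 55 mm above its foot. The top 12 mm is a grey tapering cap (40 to 24 mm) that cannot be gripped; the 68 mm below are straight-sided; from 10 to 30 mm above the foot it is waisted to 30 mm. Latched, its cap is 12 mm proud of the deck.
- cart4_mid (a point): Spent filter cartridge: white block 42 x 42 mm, 110 mm long along its z (to the cap), 0.16 kg; already out, standing on the bench at first; may be absent. The point is its centre, 55 mm above its foot. The top 12 mm is a grey tapering cap (40 to 24 mm) that cannot be gripped; the 68 mm below are straight-sided; from 10 to 30 mm above the foot it is waisted to 30 mm. Latched, its cap is 12 mm proud of the deck.
- cart5_mid (a point): Spent filter cartridge: white block 42 x 42 mm, 110 mm long along its z (to the cap), 0.16 kg; already out, standing on the bench at first; may be absent. The point is its centre, 55 mm above its foot. The top 12 mm is a grey tapering cap (40 to 24 mm) that cannot be gripped; the 68 mm below are straight-sided; from 10 to 30 mm above the foot it is waisted to 30 mm. Latched, its cap is 12 mm proud of the deck.
- tote: Waste tote: open grey plastic box, outside 250 mm (x) by 190 mm (y) by 75 mm high, walls and floor 5 mm, fixed. Origin under its centre.
- mat: Round grey rubber mat, 160 mm across, 4 mm thick, fixed on the bench; origin under its centre. The pot starts on it.
- pot_mid (a point): Steel pot, open on top, round, 72 mm across at the foot and 88 mm at the rim, 75 mm high, walls 3 mm, mass 0.3 kg, z towards its mouth; the point is on its axis, 37.5 mm above its foot. It holds the lumps. It empties when tipped to about 120 degrees.
- pot_grip (a point): Place to grip the pot: a point on the axis of its straight round handle (16 mm thick), which sticks out level along the pot's +x, from the wall to 158 mm from the pot's axis. The point is 105 mm from the pot's axis, 55 mm above the pot's foot; axes as the pot's.
- lump0_mid (a point): A pale mineral lump, 20 x 21 x 18 mm, 15 g, at first in the pot; the point is its centre. May be absent.
- lump1_mid (a point): A pale mineral lump, 20 x 21 x 18 mm, 15 g, at first in the pot; the point is its centre. May be absent.
- lump2_mid (a point): A pale mineral lump, 20 x 21 x 18 mm, 15 g, at first in the pot; the point is its centre. May be absent.
- lump3_mid (a point): A pale mineral lump, 20 x 21 x 18 mm, 15 g, at first in the pot; the point is its centre. May be absent.
- flask: Conical glass flask, 68 mm across, 102 mm high; a bystander. Origin under its centre.
- wash: Wash bottle, white plastic with a red cap, 54 mm across, 150 mm high; a bystander. Origin under its centre.
- tape: Roll of yellow tape lying flat, 80 mm across, 22 mm high; a bystander. Origin under its centre.
- jar: Amber glass jar with a black lid, 52 mm across, 85 mm high; a bystander. Origin under its centre.

How it is judged:
By the outcome, as a careful person would: the job done as asked, in the order asked, and still so for the second after the job is handed in, with the robot touching nothing.
Of cart3, cart4, cart5 only 1 to 3 are there at a start; the rules pass over those that are not, and their reading is None.
Of lump0, lump1, lump2, lump3 only 2 to 4 are there at a start; the rules pass over those that are not, and their reading is None.
At some moment in a run one of pot may be knocked a few centimetres aside while the robot is not near it.
It also fails if it takes over 210 s, if anything falls off the work surface, if the arm or the gripper's body presses on something with over 40 N, if the wrist force passes 120 N, or if a joint passes its speed limit or range.

### The arm

A 6-joint arm with a two-finger parallel gripper is mounted at the origin on the work surface. World frame = base frame: x ahead of the robot, y to its left, z up, the work surface at z = 0. Lengths are in m, angles in rad, forces in N, time in s.
With the tool pointing down it reaches from about 0.35 to 1 m from the base axis. Payload 7.1 kg.
Tool frame: the origin (TCP) lies midway between the tips of the shut fingers; the grasp point (between the pads) lies 19 mm behind it; z points along the fingers, y is the direction in which the jaws open and shut (so a half turn about z gives the same grasp; the last joint's range is limited). The gripper opens to 85 mm and grips with 20 to 120 N. Pads are 22 mm wide; open, the fingers measure 114 mm over their backs; the gripper's body (76 mm by 85 mm) begins 54 mm behind the grasp point. The pads swing forward as they close: fully open they stand 13 mm farther back than shut.
Start: joints at [-1.243, 0.423, 1.63, -0, 1.089, -0.019], TCP at [0.212, -0.588, 0.192] pointing down, gripper open.
Joint ranges: [-3, 3], [-0.9, 2.11], [0.09, 2.58], [-1.31, 4.45], [0.11, 2.69], [-2.54, 2.54]. Speed limits (rad/s): [2.39, 2.39, 3.01, 3.14, 3.14, 3.14].

### API

Orientations are given as a rotation vector (axis times angle).
In Python, from bench import manip, vision, ticket gives the robot as it stands.
- The arm moves only by the tool step_arm, never from a script. Its argument "commands" is one flat list of numbers, 4 for each row, row after row: the shift along the tool's x, y, z in mm, then the turn about the tool's z in degrees. A call has 1 to 12 rows; each row is the pose to reach, as a shift and turn from the pose commanded when the call began, along the tool's axes at that moment; what a row does not reach only later rows make up. A row lasts 1/12 s, in which the tool goes at most 41.7 mm and 7.16 degrees, less where a joint would pass 70% of its speed; a pose out of reach is approached as far as the arm can. A call with a gripper value outside its range is refused whole. "claw" is the gripper's target within -1 to 1 (fully open at 1, half-way at 0, shut at -1), set as the call begins (left out, the last holds). The fingers move at their own pace and stop on an object; "force" is the grip in N (left out, the last holds). Time passes only in rows, so rows that repeat a pose let the fingers close. It gives the time, the measured TCP pose, the force and the opening at its end, in the units of the state.
- manip.read_state(): the state, without advancing time (a new reading comes with each control period).
- vision.capture(name): name is "scene" or "top" or "wrist"; returns the picture (384x512x3 uint8, blue, green, red); there is no depth.
- vision.calibration(name): a dict with "mtx" (3x3 intrinsics, pixels), "world_to_cam" (4x4, takes a point from world to camera coordinates). Camera axes: x right, y down, z forward; pixel columns grow to the right and rows downward; lengths in m; the calibration is good to about 2 mm. A picture is of the moment at which its call begins: read the wrist's pose just before it. calibration takes no time and is no camera call; for the wrist camera it gives the pose at the moment of the call.
- ticket.finish_job(): hands the job in, once; it reports no verdict.
The state is a dict: "t": time; "q": joint angles; "joint_velocities": joint speeds; "joint_efforts": joint torques, N m; "position": TCP position; "tcp_rot": TCP orientation; "force": force on the tool from outside, world axes, zero at the start; "moment": the same for the moment, N m; "grip_width": finger opening in m.
Only numpy, scipy, OpenCV 4.12 (cv2) and the standard library are available. Lean on these libraries where they do the work, as an engineer would, in place of code of your own. Each camera call takes 0.05 s, during which the arm holds its last target. There are 200 camera calls.

## Working session

There is one attempt and no reset: what is moved stays moved. The work goes in short steps, Python scripts to look and compute and a tool call to move; the robot and the scene stay as the last step left them, time stands still between calls to the robot, and variables do not carry over. Pictures are saved under pics/ and viewed, about 12 in all and at most 16, crops included, and the job is handed in when it is done.

Besides the shell and the picture viewer there is one more tool, called after ">>>" as name(argument=value, ...), one argument or row to a line, values as JSON. step_arm: Moves the arm, as the interface text tells. Its arguments: {"type":"object","properties":{"commands":{"type":"array"},"claw":{"type":"number"},"force":{"type":"number"}},"required":["commands"]}

```bash
mkdir -p pics; ls; cat > h.py <<'E'
import numpy as np, cv2
from scipy.spatial.transform import Rotation as R
from bench import manip, vision, ticket
def ray(n,u,v,z,cal=None):
    c=cal or vision.calibration(n); M=np.array(c["world_to_cam"]);K=np.array(c["mtx"])
    Rm=M[:3,:3];o=-Rm.T@M[:3,3]; d=Rm.T@np.linalg.solve(K,[u,v,1.]); return o+d*(z-o[2])/d[2]
def proj(n,p,cal=None):
    c=cal or vision.calibration(n); M=np.array(c["world_to_cam"]);K=np.array(c["mtx"])
    q=K@(M[:3,:3]@np.array(p)+M[:3,3]); return q[:2]/q[2]
def delta(p):  # world target of TCP -> tool shift in mm
    s=manip.read_state(); return R.from_rotvec(s["tcp_rot"]).inv().apply(np.array(p)-s["position"])*1000
E
python3 - <<'E'
from h import *
for n in("top","scene"):
    i=vision.capture(n); cv2.imwrite(f"pics/{n}0.png",i)
    c=vision.calibration(n);M=np.array(c["world_to_cam"]);print(n,-M[:3,:3].T@M[:3,3],np.round(c["mtx"],1).tolist())
s=manip.read_state();print(s["t"],s["position"],R.from_rotvec(s["tcp_rot"]).as_matrix().round(3).tolist(),s["grip_width"])
E
```

```text
pics
top [ 0.31442859 -0.01215151  1.55098818] [[456.2, 0.0, 250.1], [0.0, 456.2, 187.9], [0.0, 0.0, 1.0]]
scene [ 1.19305012 -0.71112153  1.04839664] [[407.3, 0.0, 259.5], [0.0, 407.3, 192.0], [0.0, 0.0, 1.0]]
0.1 [ 0.21227467 -0.58725826  0.19081034] [[0.94, 0.34, -0.0], [0.34, -0.94, 0.001], [0.0, -0.001, -1.0]] 0.08557239767920163
```

View pics/top0.png

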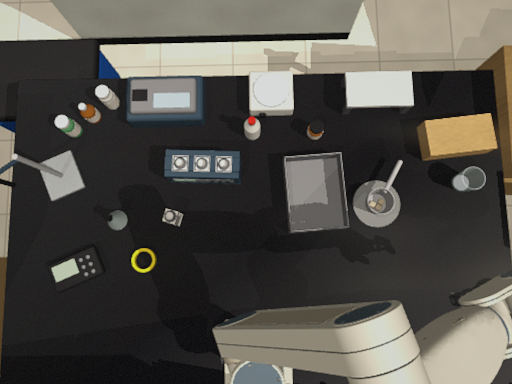

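View pics/scene0.png

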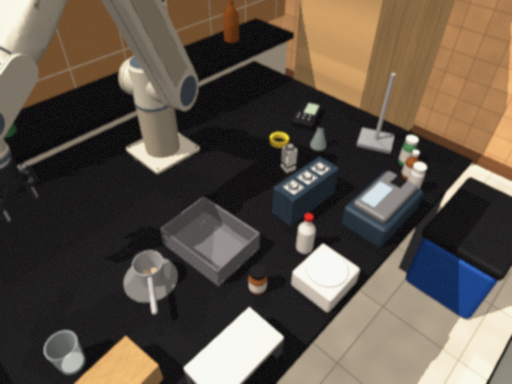

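The top view shows the purifier at about (202,165), one loose cartridge at (172,216), the tote at (316,192), and the pot on the mat at (377,203) with its handle towards (398,165). The flask is at (118,220), tape (143,260), wash bottle (252,128) and jar (315,130).

```bash
python3 - <<'E'
from h import *
i=cv2.imread("pics/top0.png")
a=cv2.resize(i[135:245,95:250],None,fx=5,fy=5,interpolation=cv2.INTER_CUBIC)
b=cv2.resize(i[140:240,275:415],None,fx=5,fy=5,interpolation=cv2.INTER_CUBIC)
cv2.imwrite("pics/c1.png",np.clip(a*1.5,0,255));cv2.imwrite("pics/c2.png",np.clip(b*1.5,0,255))
# caps: white contour candidates
g=cv2.cvtColor(i,cv2.COLOR_BGR2HSV)
m=cv2.inRange(g,(0,0,110),(180,60,255))
cs,_=cv2.findContours(m[135:245,95:250],cv2.RETR_EXTERNAL,2)
for c in cs:
    if cv2.contourArea(c)>40: 
        r=cv2.minAreaRect(c);u,v=r[0][0]+95,r[0][1]+135
        print(np.round([u,v,*r[1],r[2]],1), ray("top",u,v,.125).round(4),ray("top",u,v,.1).round(4))
E
```

```text
[118.7 222.6  12.3  15.6  83.7] [0.4219 0.4283 0.125 ] [0.4238 0.436  0.1   ]
[168.  215.4   9.4  13.5  16.7] [0.4421 0.2731 0.125 ] [0.4443 0.2781 0.1   ]
[223.5 164.   16.   17.   90. ] [0.6036 0.0973 0.125 ] [0.6087 0.0993 0.1   ]
[201.5 163.   16.   17.   90. ] [0.6082 0.1676 0.125 ] [0.6133 0.1708 0.1   ]
[179.5 163.   16.   17.   90. ] [0.6095 0.2381 0.125 ] [0.6146 0.2425 0.1   ][ WARN:0@0.714] global loadsave.cpp:1063 imwrite_ Unsupported depth image for selected encoder is fallbacked to CV_8U.
```

View pics/c1.png

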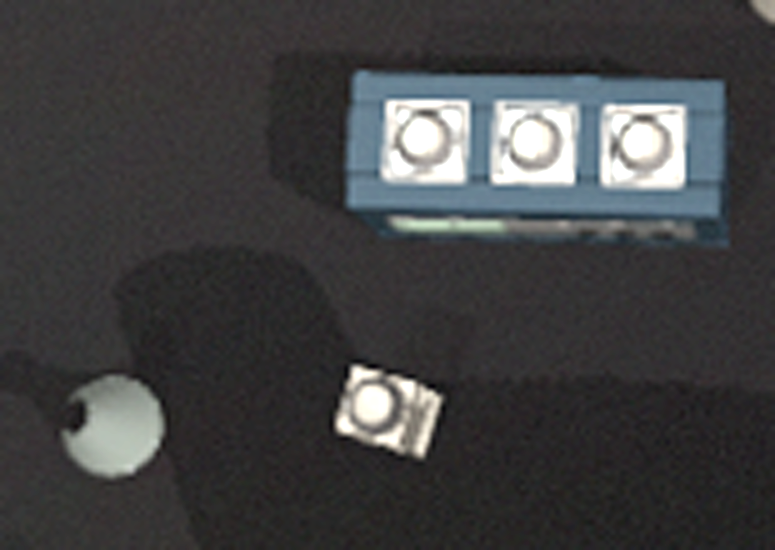

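View pics/c2.png

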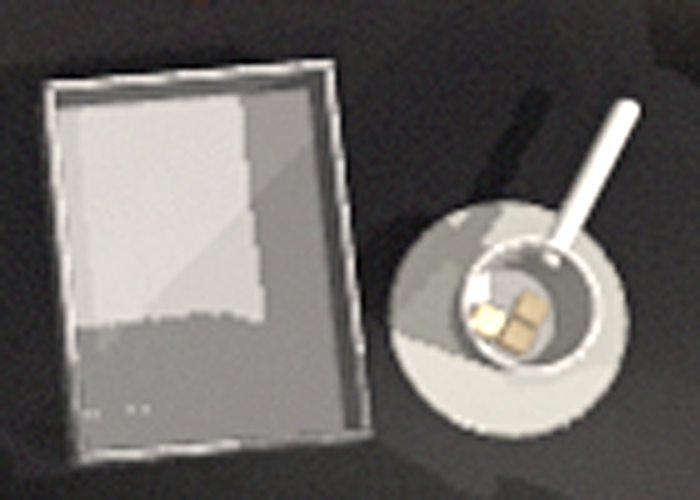

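Crop 1: the cap squares centre at (426,142), (535,144) and (644,146), and the loose cartridge at (374,405), turned about 16°. Crop 2: tote rim corners at (47,85), (332,62), (370,435) and (78,462). The mat centre is (509,319), the pot rim centre (530,305), the handle tip (628,105), and 3 lumps are visible.

```bash
python3 - <<'E'
from h import *
def P(c,u,v,z):
    o=(95,135) if c==1 else (275,140)
    return ray("top",(u+.5)/5-.5+o[0],(v+.5)/5-.5+o[1],z)
for n,a in dict(c0=(1,426,142,.12),c1=(1,535,144,.12),c2=(1,644,146,.12),loose=(1,374,405,.104),La=(1,352,364,.098),Lb=(1,336,428,.098),
 deckA=(1,357,72,.12),deckB=(1,724,82,.12),deckC=(1,720,217,.12),deckD=(1,346,208,.12),
 flask=(1,112,425,.0),t1=(2,47,85,.075),t2=(2,332,62,.075),t3=(2,370,435,.075),t4=(2,78,462,.075),mat=(2,509,319,.004),rim=(2,530,305,.079),h1=(2,628,105,.06),h2=(2,560,245,.06)).items():
    print(n,P(*a).round(4))
for n,u,v,z in(("wash",252,128,.06),("jar",315,130,.08),("tape",143,260,.02)): print(n,ray("top",u,v,z).round(3))
M=np.array(vision.calibration("wrist")["world_to_cam"]);s=manip.read_state()
Rt=R.from_rotvec(s["tcp_rot"]); print("cam in tool",Rt.inv().apply(-M[:3,:3].T@M[:3,3]-s["position"]),(M[:3,:3]@Rt.as_matrix()).round(2).tolist(),np.array(vision.calibration("wrist")["mtx"])[0])
E
```

```text
c0 [0.6105 0.238  0.12  ]
c1 [0.6079 0.168  0.12  ]
c2 [0.6053 0.098  0.12  ]
loose [0.4434 0.2727 0.104 ]
La [0.4705 0.2884 0.098 ]
Lb [0.4296 0.2981 0.098 ]
deckA [0.6573 0.283  0.12  ]
deckB [0.6462 0.0464 0.12  ]
deckC [0.5584 0.0499 0.12  ]
deckD [0.5684 0.289  0.12  ]
flask [0.4418 0.473  0.    ]
t1 [ 0.635  -0.0988  0.075 ]
t2 [ 0.647  -0.2868  0.075 ]
t3 [ 0.4012 -0.3005  0.075 ]
t4 [ 0.3868 -0.1125  0.075 ]
mat [ 0.4825 -0.4119  0.004 ]
rim [ 0.4832 -0.4065  0.079 ]
h1 [ 0.6175 -0.4836  0.06  ]
h2 [ 0.5247 -0.4334  0.06  ]
wash [0.739 0.005 0.06 ]
jar [ 0.722 -0.203  0.08 ]
tape [0.304 0.376 0.02 ]
cam in tool [ 0.06466277  0.00049136 -0.18300294] [[0.0, 1.0, -0.0], [-0.96, 0.0, -0.26], [-0.26, 0.0, 0.96]] [295.75049112   0.         257.9150149 ]
```

```bash
cat >> h.py <<'E'
def go(x,y,z,head=None):
    s=manip.read_state(); m=R.from_rotvec(s["tcp_rot"]).as_matrix()
    d=delta((x,y,z)); t=0
    if head is not None:
        h=np.degrees(np.arctan2(m[1,1],m[0,1])); t=-((head-h+180)%360-180)
    print("shift",d.round(1),"turn",round(t,1),"rows",round(max(np.linalg.norm(d)/41.7,abs(t)/7.16),1))
E
python3 - <<'E'
from h import *
go(.6053,.098,.2,-2.1)
E
```

```text
shift [ 602.5 -510.9   -8.5] turn -68.0 rows 18.9
```

>>> step_arm(
  commands=[350, -297, -8, -40, 350, -297, -8, -40, 350, -297, -8, -40, 350, -297, -8, -40, 350, -297, -8, -40, 350, -297, -8, -40, 350, -297, -8, -40, 350, -297, -8, -40, 350, -297, -8, -40, 350, -297, -8, -40, 350, -297, -8, -40, 350, -297, -8, -40],
  claw=-1,
  force=40,
)

```text
t: 1.1
position: [0.4432, -0.1842, 0.1996]
tcp_rot: [-2.718, -1.575, -0.003]
force: [-0.7, -0.4, 0.7]
grip_width: -0.0
```

```bash
python3 - <<'E'
from h import *
go(.6053,.098,.2,-2.1)
E
```

```text
shift [3.254e+02 3.000e-01 2.000e-01] turn -27.7 rows 7.8
```

>>> step_arm(
  commands=[325, 0, 0, -28, 325, 0, 0, -28, 325, 0, 0, -28, 325, 0, 0, -28, 325, 0, 0, -28, 325, 0, 0, -28, 325, 0, 0, -28, 325, 0, 0, -28, 325, 0, 0, -28, 325, 0, 0, -28, 325, 0, 0, -28],
)

```text
t: 2.02
position: [0.6031, 0.0913, 0.1988]
tcp_rot: [-2.261, -2.18, 0.002]
force: [0.5, -0.5, -0.5]
grip_width: -0.0002
```

```bash
python3 - <<'E'
from h import *
s=manip.read_state();print(s["position"],s["force"])
go(.6053,.098,.2,-2.1)
cal=vision.calibration("wrist");w=vision.capture("wrist");t=vision.capture("top")
cv2.imwrite("pics/w1.png",w)
for p in((.6053,.098,.132),(.6079,.168,.132),(.6105,.238,.132)):print(proj("wrist",p,cal))
import pickle;pickle.dump(cal,open("cal1.pkl","wb"))
cv2.imwrite("pics/wt1.png",np.hstack([cv2.resize(w,(400,300)),cv2.resize(t,(400,300))]))
E
```

```text
[0.60306824 0.0912513  0.1988282 ] [ 0.45671027 -0.50844833 -0.5188241 ]
shift [ 6.8  2.  -1.2] turn -0.0 rows 0.2
[261.76688485 183.35193719]
[262.22938347  98.5269588 ]
[262.7693804   -0.51166612]
```

View pics/wt1.png

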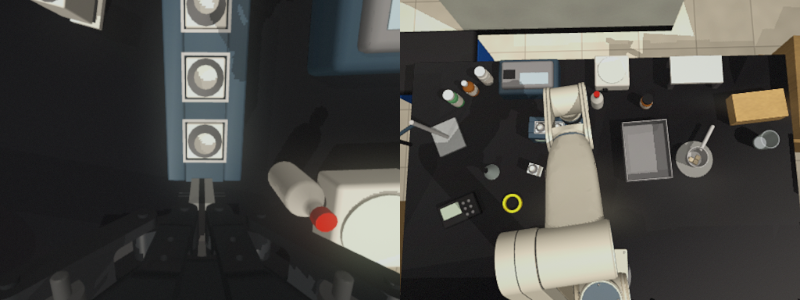

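The wrist view shows the caps at about (261,179) and (264,98) full scale, within 4 mm of prediction. The top view shows no other loose cartridge in the newly uncovered area. Pushing well 1 of 3.

>>> step_arm(
  commands=[8, 2, 0, 0, 8, 2, 30, 0, 8, 2, 60, 0, 8, 2, 68, 0, 8, 2, 72, 0, 8, 2, 76, 0, 8, 2, 79, 0, 8, 2, 79, 0, 8, 2, 79, 0],
)

```text
t: 2.87
position: [0.6068, 0.0996, 0.1216]
tcp_rot: [2.262, 2.179, 0.002]
force: [0.1, -0.2, -0.0]
grip_width: 0.0001
```

>>> step_arm(
  commands=[0, 0, 3, 0, 0, 0, 3, 0, 0, 0, 3, 0],
)

```text
t: 3.12
position: [0.6062, 0.0996, 0.1178]
tcp_rot: [2.262, 2.18, 0.0]
force: [-0.1, -0.7, -0.1]
grip_width: -0.0
```

```bash
python3 - <<'E'
from h import *
s=manip.read_state();print(s["position"],s["force"])
w=vision.capture("wrist");t=vision.capture("scene")
cv2.imwrite("pics/ws1.png",np.hstack([cv2.resize(w,(400,300)),cv2.resize(t[100:280,210:450],(400,300))]))
E
```

```text
[0.6061731  0.09955687 0.11775123] [-0.09058521 -0.66797731 -0.06185856]
```

View pics/ws1.png

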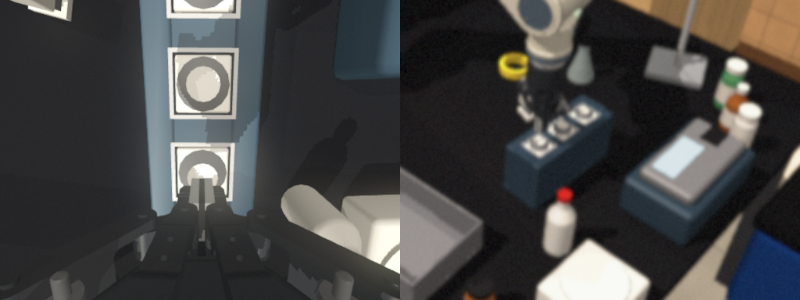

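```bash
python3 - <<'E'
from h import *
s=manip.read_state();p=np.array(s["position"]);print(proj("wrist",p),proj("scene",p),proj("top",p),s["joint_efforts"])
for q in((.6053,.098,.132),(.6079,.168,.132),(.6105,.238,.132)):print(proj("wrist",q),proj("scene",q))
w=vision.capture("wrist");t=vision.capture("scene")
cv2.imwrite("pics/ws2.png",np.hstack([cv2.resize(w[190:310,190:330],(400,343)),cv2.resize(t[140:220,260:353],(400,343),interpolation=cv2.INTER_CUBIC)]))
E
```

```text
[259.73455075 216.77318056] [292.97617747 187.13638014] [222.97989992 163.68606885] [-5.93924109e-03 -5.67196369e+01 -2.47457600e+01 -1.48381064e-04
  1.59694137e-03  7.57095268e-05]
[258.53047178 227.11815089] [292.79895168 184.10257614]
[258.78249616 107.42040222] [306.58101931 174.49958578]
[259.09894062 -42.8733544 ] [319.66536474 165.38275031]
```

View pics/ws2.png

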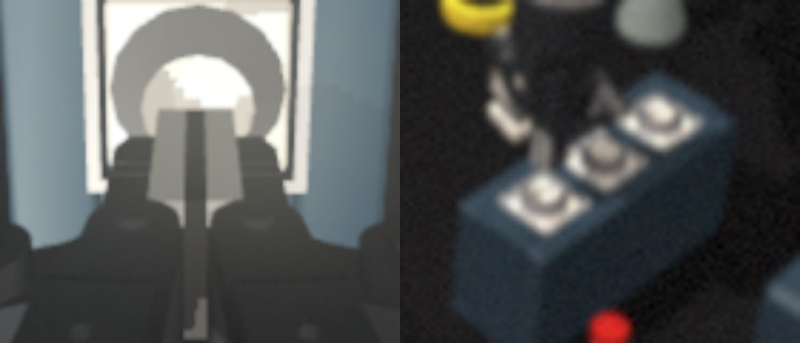

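>>> step_arm(
  commands=[0, 0, 4, 0, 0, 0, 8, 0, 0, 0, 8, 0],
)

```text
t: 3.57
position: [0.6054, 0.0994, 0.1084]
tcp_rot: [-2.262, -2.179, 0.002]
force: [-0.8, -0.9, -1.0]
grip_width: 0.0001
```

>>> step_arm(
  commands=[0, 0, 2, 0, 0, 0, 4, 0, 0, 0, 4, 0],
)

```text
t: 3.82
position: [0.6058, 0.0995, 0.105]
tcp_rot: [-2.262, -2.179, 0.001]
force: [-0.9, -0.4, -0.5]
grip_width: 0.0003
```

```bash
python3 - <<'E'
from h import *
s=manip.read_state();p=np.array(s["position"]);print(p,proj("wrist",p),proj("scene",p),s["force"])
w=vision.capture("wrist");t=vision.capture("scene")
cv2.imwrite("pics/ws3.png",np.hstack([cv2.resize(w[150:310,170:357],(400,343)),cv2.resize(t[140:220,260:353],(400,343),interpolation=cv2.INTER_CUBIC)]))
E
```

```text
[0.60580853 0.09947198 0.10501003] [259.75064036 216.78968703] [292.59272246 189.84527506] [-0.87686898 -0.43634027 -0.54216388]
```

View pics/ws3.png

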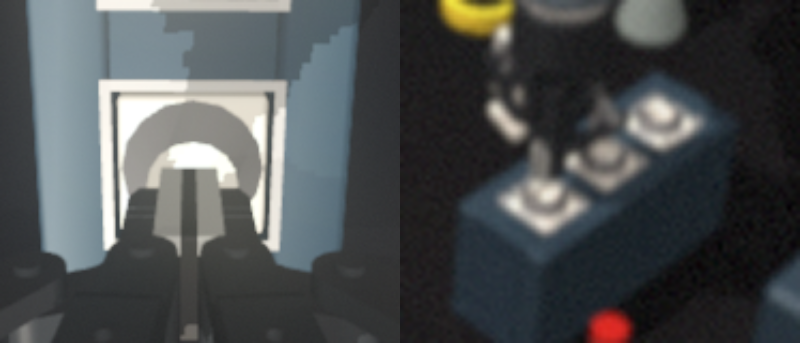

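```bash
python3 - <<'E'
from h import *
s=manip.read_state();p=np.array(s["position"]);m=R.from_rotvec(s["tcp_rot"]).as_matrix()
for dx in(0,.011):
  for dz in(0,-.01,-.02,-.03,-.04,-.05):
    q=p+m@[dx,0,dz]; print(dx,dz,proj("wrist",q).round(1),proj("scene",q).round(1))
E
```

```text
0 0 [259.8 216.8] [292.7 189.8]
0 -0.01 [259.9 222.2] [292.9 187.6]
0 -0.02 [260.  228.2] [293.1 185.4]
0 -0.03 [260.1 234.9] [293.3 183.2]
0 -0.04 [260.2 242.5] [293.6 181. ]
0 -0.05 [260.4 251. ] [293.8 178.8]
0.011 0 [259.8 200.7] [294.8 188.2]
0.011 -0.01 [259.9 205.3] [295.1 186.1]
0.011 -0.02 [260.  210.5] [295.3 183.9]
0.011 -0.03 [260.1 216.3] [295.6 181.7]
0.011 -0.04 [260.3 222.8] [295.8 179.5]
0.011 -0.05 [260.4 230.1] [296.  177.2]
```

>>> step_arm(
  commands=[0, 0, 3, 0, 0, 0, 6, 0, 0, 0, 6, 0],
)

```text
t: 4.17
position: [0.6057, 0.0995, 0.0989]
tcp_rot: [-2.262, -2.179, 0.001]
force: [-0.2, 0.3, 0.9]
grip_width: 0.0004
```

>>> step_arm(
  commands=[0, 0, 2, 0, 0, 0, 4, 0, 0, 0, 4, 0],
)

```text
t: 4.42
position: [0.6058, 0.0995, 0.0951]
tcp_rot: [-2.262, -2.179, 0.001]
force: [0.0, 0.1, -0.5]
grip_width: 0.0002
```

>>> step_arm(
  commands=[0, 0, 2, 0, 0, 0, 4, 0, 0, 0, 4, 0],
)

```text
t: 4.67
position: [0.6065, 0.0996, 0.0917]
tcp_rot: [2.262, 2.179, 0.001]
force: [0.0, -0.4, 5.3]
grip_width: 0.0001
```

>>> step_arm(
  commands=[0, 0, 3, 0, 0, 0, 5, 0, 0, 0, 5, 0],
)

```text
t: 4.92
position: [0.6066, 0.0996, 0.0871]
tcp_rot: [2.262, 2.179, 0.001]
force: [-0.4, -0.3, 6.1]
grip_width: 0.0001
```

>>> step_arm(
  commands=[0, 0, 2, 0, 0, 0, 4, 0, 0, 0, 4, 0],
)

```text
t: 5.17
position: [0.6067, 0.0996, 0.0833]
tcp_rot: [2.262, 2.179, 0.002]
force: [-0.4, -0.3, 6.8]
grip_width: -0.0
```

>>> step_arm(
  commands=[0, 0, 1, 0, 0, 0, 3, 0, 0, 0, 3, 0],
)

```text
t: 5.42
position: [0.6082, 0.0998, 0.0831]
tcp_rot: [2.261, 2.178, 0.006]
force: [-4.9, -0.9, 24.6]
grip_width: 0.0
```

The fingertips made contact with reported z about 39 mm low, so the fingers are effectively 40 mm shorter than the TCP. The cap is now at its firm stop (24.6 N). Withdrawing and pushing the next one.

>>> step_arm(
  commands=[0, 0, -32, 0, 0, 0, -65, 0, 35, 0, -65, 0, 70, 0, -65, 0, 70, 0, -65, 0, 70, 0, -40, 0, 70, 0, -16, 0, 70, 0, -10, 0, 70, 0, -5, 0, 70, 0, 0, 0, 70, 0, 0, 0],
)

```text
t: 6.33
position: [0.6109, 0.1701, 0.0832]
tcp_rot: [2.261, 2.178, 0.006]
force: [-3.2, 1.5, 20.0]
grip_width: 0.0
```

>>> step_arm(
  commands=[0, 0, -32, 0, 0, 0, -65, 0, 35, 0, -65, 0, 70, 0, -65, 0, 70, 0, -65, 0, 70, 0, -40, 0, 70, 0, -16, 0, 70, 0, -10, 0, 70, 0, -5, 0, 70, 0, 0, 0, 70, 0, 0, 0],
)

```text
t: 7.25
position: [0.6134, 0.2399, 0.0833]
tcp_rot: [2.262, 2.179, 0.006]
force: [-2.5, -0.0, 16.5]
grip_width: 0.0
```

>>> step_arm(
  commands=[0, 0, -40, 0, 0, 0, -80, 0, 0, 0, -110, 0, -30, 0, -110, 0, -70, 0, -110, 0, -105, 0, -110, 0, -140, 0, -110, 0, -140, 0, -110, 0, -140, 0, -110, 0],
  claw=1,
)

```text
t: 8.0
position: [0.606, 0.0973, 0.1902]
tcp_rot: [-2.266, -2.176, 0.0]
force: [0.4, 0.7, -0.2]
grip_width: 0.0857
```

```bash
python3 - <<'E'
from h import *
s=manip.read_state();p=np.array(s["position"]);print(p,s["force"],s["grip_width"])
for q in((.6053,.098,.168),(.6079,.168,.168),(.6105,.238,.168)):print(proj("wrist",q))
w=vision.capture("wrist");t=vision.capture("scene")
cv2.imwrite("pics/ws4.png",np.hstack([cv2.resize(w,(400,300)),cv2.resize(t[100:280,210:450],(400,300))]))
E
```

```text
[0.6059843  0.09731801 0.19021805] [ 0.43724627  0.71207678 -0.16931535] 0.08569043376675789
[258.60167665 205.6479045 ]
[258.43917272 105.0405761 ]
[258.24319523 -16.29046563]
```

View pics/ws4.png

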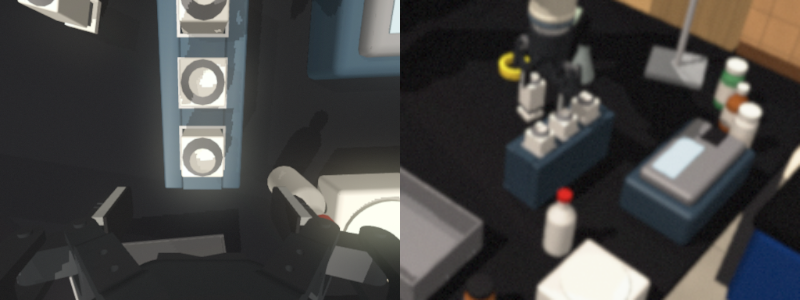

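The wrist and scene views show all three cartridges sprung up, with the nearest one (203,152) centred under the gripper. Grasping it.

>>> step_arm(
  commands=[0, 0, 35, 0, 0, 0, 70, 0, 0, 0, 95, 0, 0, 0, 108, 0, 0, 0, 108, 0, 0, 0, 108, 0],
)

```text
t: 8.6
position: [0.6063, 0.1004, 0.0816]
tcp_rot: [-2.261, -2.181, 0.001]
force: [1.5, -0.5, 0.3]
grip_width: 0.0854
```

>>> step_arm(
  commands=[0, 0, 0, 0, 0, 0, 0, 0, 0, 0, 0, 0, 0, 0, 0, 0, 0, 0, 0, 0, 0, 0, 0, 0, 0, 0, 0, 0, 0, 0, 0, 0],
  claw=-1,
  force=40,
)

```text
t: 9.27
position: [0.6069, 0.0996, 0.082]
tcp_rot: [2.262, 2.179, 0.002]
force: [2.2, 0.7, 1.4]
grip_width: 0.0415
```

>>> step_arm(
  commands=[0, 0, -15, 0, 0, 0, -30, 0, 0, 0, -60, 0, 0, 0, -95, 0, 0, 0, -95, 0],
)

```text
t: 9.68
position: [0.6096, 0.0999, 0.1826]
tcp_rot: [2.259, 2.176, 0.011]
force: [1.3, 0.4, -0.9]
grip_width: 0.0413
```

```bash
python3 - <<'E'
from h import *
s=manip.read_state();p=np.array(s["position"]);print(p,s["force"],s["grip_width"])
t=vision.capture("scene");w=vision.capture("wrist")
cv2.imwrite("pics/ws5.png",np.hstack([cv2.resize(w,(400,300)),cv2.resize(t[60:240,210:450],(400,300))]))
go(.43,-.155,.20,-86.8)
E
```

```text
[0.60957736 0.09991929 0.18257697] [ 1.30862834  0.371974   -0.90315449] 0.041291455876726696
shift [-260.9 -166.8  -22.9] turn 84.7 rows 11.8
```

View pics/ws5.png

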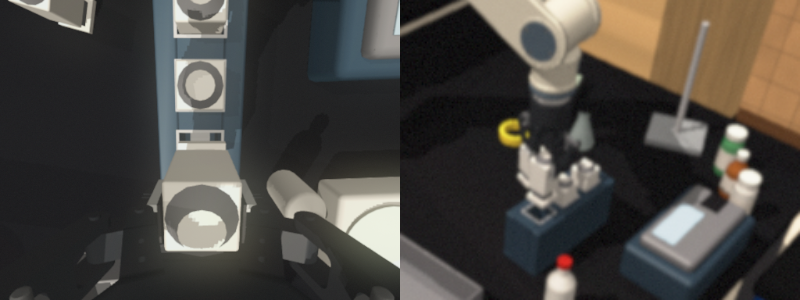

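Held firmly at 41 mm and clear of the well. Carrying it to the tote.

```bash
python3 - <<'E'
from h import *
go(.6037,-.132,.185,-86.8)
E
```

```text
shift [-231.4    5.9   -7.6] turn 84.7 rows 11.8
```

>>> step_arm(
  commands=[-20, 0, -4, 7, -40, 1, -8, 14, -60, 2, -8, 21, -80, 2, -8, 28, -100, 3, -8, 35, -120, 3, -8, 42, -140, 4, -8, 49, -160, 4, -8, 56, -180, 5, -8, 63, -200, 5, -8, 70, -220, 6, -8, 77, -231, 6, -8, 84],
)

```text
t: 10.78
position: [0.6017, -0.1332, 0.182]
tcp_rot: [-3.14, -0.095, 0.007]
force: [0.1, 0.7, -2.0]
grip_width: 0.0412
```

```bash
python3 - <<'E'
from h import *
s=manip.read_state();print(s["position"],s["grip_width"])
go(.6037,-.132,.035,-86.8)
E
```

```text
[ 0.60166876 -0.13317982  0.18202039] 0.04115600350483576
shift [  2.7  -0.9 147. ] turn 0.3 rows 3.5
```

>>> step_arm(
  commands=[3, 0, 40, 0, 3, 0, 80, 0, 3, 0, 115, 0, 3, 0, 135, 0, 3, 0, 145, 0, 3, 0, 145, 0, 3, 0, 145, 0],
)

```text
t: 11.37
position: [0.606, -0.1312, 0.0389]
tcp_rot: [-3.139, -0.106, 0.003]
force: [0.7, -0.5, -1.9]
grip_width: 0.0417
```

>>> step_arm(
  commands=[0, 0, 0, 0, 0, 0, 0, 0, 0, 0, 0, 0, 0, 0, 0, 0, 0, 0, 0, 0, 0, 0, 0, 0],
  claw=1,
)

```text
t: 11.87
position: [0.6068, -0.1314, 0.0401]
tcp_rot: [3.14, 0.106, 0.001]
force: [-0.3, 0.0, 0.6]
grip_width: 0.0852
```

>>> step_arm(
  commands=[0, 0, -40, 0, 0, 0, -80, 0, 0, 0, -120, 0, 0, 0, -155, 0, 0, 0, -155, 0],
)

```text
t: 12.28
position: [0.6111, -0.1324, 0.2028]
tcp_rot: [3.136, 0.106, 0.02]
force: [1.6, 0.3, 0.5]
grip_width: 0.0853
```

```bash
python3 - <<'E'
from h import *
s=manip.read_state();print(s["position"],s["grip_width"],s["force"])
go(.609,.1695,.19,-2.1)
E
```

```text
[ 0.61110575 -0.13240912  0.20283846] 0.08532423671351116 [1.56324969 0.25100358 0.45959096]
shift [  18.1 -301.4   11.9] turn -84.0 rows 11.7
```

>>> step_arm(
  commands=[2, -27, 12, -7, 4, -54, 12, -14, 6, -81, 12, -21, 8, -108, 12, -28, 10, -135, 12, -35, 12, -162, 12, -42, 14, -189, 12, -49, 16, -216, 12, -56, 17, -243, 12, -63, 18, -270, 12, -70, 18, -301, 12, -77, 18, -301, 12, -84],
)

```text
t: 13.28
position: [0.6037, 0.1749, 0.1824]
tcp_rot: [-2.252, -2.189, -0.002]
force: [0.7, -0.8, 0.5]
grip_width: 0.0855
```

```bash
python3 - <<'E'
from h import *
vision.capture("wrist");s=manip.read_state();print(s["position"],s["grip_width"],s["force"])
go(.6085,.1695,.082,-2.1)
E
```

```text
[0.60374201 0.17282609 0.18231934] 0.08583096133162668 [ 0.41187174 -0.65022857  0.40767319]
shift [ -3.3   4.8 100.3] turn 0.9 rows 2.4
```

>>> step_arm(
  commands=[-2, 4, 0, 1, -2, 4, 0, 1, -2, 4, 35, 1, -2, 4, 70, 1, -2, 4, 92, 1, -2, 4, 100, 1, -2, 4, 100, 1],
)

```text
t: 13.92
position: [0.6067, 0.1666, 0.0804]
tcp_rot: [-2.284, -2.154, 0.006]
force: [-0.0, 0.0, -1.2]
grip_width: 0.0854
```

>>> step_arm(
  commands=[0, 0, 0, 0, 0, 0, 0, 0, 0, 0, 0, 0, 0, 0, 0, 0, 0, 0, 0, 0, 0, 0, 0, 0, 0, 0, 0, 0, 0, 0, 0, 0],
  claw=-1,
)

```text
t: 14.58
position: [0.6087, 0.1683, 0.083]
tcp_rot: [2.281, 2.159, 0.002]
force: [2.5, 0.9, 1.8]
grip_width: 0.0413
```

>>> step_arm(
  commands=[0, 0, -15, 0, 0, 0, -30, 0, 0, 0, -60, 0, 0, 0, -95, 0, 0, 0, -105, 0, 0, 0, -105, 0, 0, 0, -105, 0],
)

```text
t: 15.17
position: [0.6072, 0.1679, 0.1867]
tcp_rot: [-2.281, -2.16, 0.001]
force: [0.8, 0.5, -1.5]
grip_width: 0.0416
```

```bash
python3 - <<'E'
from h import *
s=manip.read_state();print(s["position"],s["grip_width"],s["force"])
go(.5438,-.135,.187,-86.8)
E
```

```text
[0.60724874 0.16794959 0.18672736] 0.04159398661119468 [ 0.75221983  0.45081409 -1.53669707]
shift [-3.06e+02 -4.68e+01 -2.00e-01] turn 83.7 rows 11.7
```

>>> step_arm(
  commands=[-28, -4, 0, 7, -56, -8, 0, 14, -84, -12, 0, 21, -112, -16, 0, 28, -140, -20, 0, 35, -168, -24, 0, 42, -196, -28, 0, 49, -224, -32, 0, 56, -252, -36, 0, 63, -280, -40, 0, 70, -306, -47, 0, 77, -306, -47, 0, 84],
)

```text
t: 16.17
position: [0.5411, -0.1381, 0.1845]
tcp_rot: [-3.141, -0.065, 0.009]
force: [0.2, -0.0, -0.7]
grip_width: 0.0413
```

>>> step_arm(
  commands=[0, 0, 0, 0, 0, 0, 0, 0],
)

```text
t: 16.33
position: [0.5429, -0.1346, 0.1854]
tcp_rot: [-3.139, -0.083, 0.006]
force: [-0.5, 0.1, -2.0]
grip_width: 0.0413
```

```bash
python3 - <<'E'
from h import *
s=manip.read_state();print(s["position"],s["grip_width"])
go(.5438,-.135,.036,-86.8)
E
```

```text
[ 0.54292663 -0.13460026  0.18540807] 0.0412858783268675
shift [  1.4   0.7 149.4] turn -0.2 rows 3.6
```

>>> step_arm(
  commands=[0, 0, 40, 0, 0, 0, 80, 0, 0, 0, 115, 0, 0, 0, 135, 0, 0, 0, 147, 0, 0, 0, 147, 0, 0, 0, 147, 0],
)

```text
t: 16.92
position: [0.5445, -0.1343, 0.0402]
tcp_rot: [-3.14, -0.082, 0.002]
force: [0.4, 0.4, -1.8]
grip_width: 0.0416
```

>>> step_arm(
  commands=[0, 0, 0, 0, 0, 0, 0, 0, 0, 0, 0, 0, 0, 0, 0, 0, 0, 0, 0, 0, 0, 0, 0, 0],
  claw=1,
)

```text
t: 17.42
position: [0.5448, -0.1351, 0.0411]
tcp_rot: [3.14, 0.079, 0.001]
force: [0.0, 0.3, 0.4]
grip_width: 0.086
```

>>> step_arm(
  commands=[0, 0, -40, 0, 0, 0, -80, 0, 0, 0, -120, 0, 0, 0, -150, 0, 0, 0, -150, 0, 0, 0, -150, 0],
)

```text
t: 17.92
position: [0.5458, -0.1353, 0.1927]
tcp_rot: [3.139, 0.079, 0.007]
force: [-0.9, -0.6, 0.6]
grip_width: 0.085
```

```bash
python3 - <<'E'
from h import *
s=manip.read_state();print(s["position"],s["grip_width"],s["force"])
go(.611,.239,.19,-2.1)
E
```

```text
[ 0.54575717 -0.13532539  0.19274022] 0.08496713253549279 [-0.90130995 -0.64978696  0.56447198]
shift [  83.9 -370.6    2.6] turn -85.0 rows 11.9
```

>>> step_arm(
  commands=[8, -36, 2, -7, 16, -72, 2, -14, 24, -108, 2, -21, 32, -144, 2, -28, 40, -180, 2, -35, 48, -216, 2, -42, 56, -252, 2, -49, 64, -288, 2, -56, 72, -324, 2, -63, 80, -355, 2, -70, 84, -370, 2, -78, 84, -370, 2, -85],
)

```text
t: 18.92
position: [0.609, 0.2422, 0.1861]
tcp_rot: [-2.264, -2.176, 0.003]
force: [0.1, 0.1, 0.8]
grip_width: 0.0856
```

>>> step_arm(
  commands=[0, 0, 0, 0, 0, 0, 0, 0],
)

```text
t: 19.08
position: [0.6087, 0.2385, 0.1866]
tcp_rot: [-2.278, -2.162, 0.005]
force: [0.5, -1.1, 0.6]
grip_width: 0.0854
```

```bash
python3 - <<'E'
from h import *
s=manip.read_state();print(s["position"])
go(.611,.239,.082,-2.1)
E
```

```text
[0.60866324 0.23846873 0.18656526]
shift [  0.8   2.6 104.6] turn -0.9 rows 2.5
```

>>> step_arm(
  commands=[1, 2, 35, -1, 1, 2, 70, -1, 1, 2, 95, -1, 1, 2, 104, -1, 1, 2, 104, -1],
)

```text
t: 19.5
position: [0.6096, 0.238, 0.0814]
tcp_rot: [-2.258, -2.18, 0.009]
force: [-0.0, -0.3, 0.8]
grip_width: 0.0853
```

>>> step_arm(
  commands=[0, 0, 0, 0, 0, 0, 0, 0, 0, 0, 0, 0, 0, 0, 0, 0, 0, 0, 0, 0, 0, 0, 0, 0, 0, 0, 0, 0, 0, 0, 0, 0],
  claw=-1,
)

```text
t: 20.17
position: [0.6127, 0.24, 0.0852]
tcp_rot: [2.255, 2.186, 0.003]
force: [2.3, -0.5, 2.1]
grip_width: 0.0415
```

>>> step_arm(
  commands=[0, 0, -15, 0, 0, 0, -30, 0, 0, 0, -60, 0, 0, 0, -95, 0, 0, 0, -105, 0, 0, 0, -105, 0, 0, 0, -105, 0],
)

```text
t: 20.75
position: [0.6111, 0.2395, 0.1887]
tcp_rot: [-2.256, -2.186, 0.001]
force: [-0.2, 0.2, -2.5]
grip_width: 0.041
```

```bash
python3 - <<'E'
from h import *
s=manip.read_state();print(s["position"],s["grip_width"],s["force"])
go(.484,-.1385,.187,-86.8)
E
```

```text
[0.61107647 0.23954681 0.18874805] 0.04095385003924399 [-0.24414835  0.24870274 -2.4866613 ]
shift [-381.9 -115.1    2. ] turn 85.0 rows 11.9
```

>>> step_arm(
  commands=[-35, -10, 0, 7, -70, -20, 0, 14, -105, -30, 0, 21, -140, -40, 0, 28, -175, -50, 0, 35, -210, -60, 0, 42, -245, -70, 0, 49, -280, -80, 0, 56, -315, -92, 0, 63, -350, -104, 0, 70, -382, -115, 0, 78, -382, -115, 0, 85],
)

```text
t: 21.75
position: [0.4808, -0.1422, 0.1869]
tcp_rot: [-3.14, -0.09, 0.009]
force: [0.5, 0.5, -2.0]
grip_width: 0.0414
```

>>> step_arm(
  commands=[0, 0, 0, 0, 0, 0, 0, 0],
)

```text
t: 21.92
position: [0.4834, -0.1382, 0.1877]
tcp_rot: [-3.138, -0.11, 0.005]
force: [-0.1, 1.3, -0.5]
grip_width: 0.0415
```

```bash
python3 - <<'E'
from h import *
s=manip.read_state();print(s["position"],s["grip_width"])
go(.484,-.1385,.04,-86.8)
E
```

```text
[ 0.48341394 -0.13816275  0.18766978] 0.041506724221855085
shift [  1.1   0.6 147.7] turn 0.8 rows 3.5
```

>>> step_arm(
  commands=[1, 0, 40, 0, 1, 0, 80, 0, 1, 0, 115, 0, 1, 0, 135, 0, 1, 0, 146, 0, 1, 0, 146, 0, 1, 0, 146, 0],
)

```text
t: 22.5
position: [0.486, -0.1377, 0.0433]
tcp_rot: [-3.139, -0.11, 0.002]
force: [-0.5, 0.4, -0.9]
grip_width: 0.0412
```

>>> step_arm(
  commands=[0, 0, 0, 0, 0, 0, 0, 0, 0, 0, 0, 0, 0, 0, 0, 0, 0, 0, 0, 0, 0, 0, 0, 0],
  claw=1,
)

```text
t: 23.0
position: [0.4862, -0.1386, 0.044]
tcp_rot: [3.139, 0.106, 0.001]
force: [0.6, 0.8, -0.7]
grip_width: 0.0855
```

>>> step_arm(
  commands=[0, 0, -40, 0, 0, 0, -80, 0, 0, 0, -120, 0, 0, 0, -150, 0, 0, 0, -150, 0, 0, 0, -150, 0],
)

```text
t: 23.5
position: [0.4871, -0.1388, 0.1955]
tcp_rot: [3.138, 0.106, 0.007]
force: [-0.6, -0.0, -0.5]
grip_width: 0.0853
```

```bash
python3 - <<'E'
from h import *
s=manip.read_state();print(s["position"],s["grip_width"],s["force"])
go(.44,.24,.21,-14)
E
```

```text
[ 0.48712842 -0.13884504  0.19552572] 0.08528923276740855 [-0.5787582  -0.04745777 -0.5030292 ]
shift [ -21.4 -381.1  -15.2] turn -72.1 rows 10.1
```

>>> step_arm(
  commands=[-2, -35, -15, -7, -4, -70, -15, -14, -6, -105, -15, -21, -8, -140, -15, -28, -10, -175, -15, -35, -12, -210, -15, -42, -14, -245, -15, -49, -16, -280, -15, -56, -18, -315, -15, -63, -20, -340, -15, -70, -20, -350, -15, -72, -20, -350, -15, -72],
)

```text
t: 24.5
position: [0.4413, 0.2107, 0.2071]
tcp_rot: [-2.475, -1.934, 0.004]
force: [0.9, 0.1, 0.0]
grip_width: 0.0852
```

>>> step_arm(
  commands=[0, 0, 0, 0, 0, 0, 0, 0, 0, 0, 0, 0],
)

```text
t: 24.75
position: [0.4423, 0.2081, 0.2082]
tcp_rot: [2.481, 1.928, -0.001]
force: [0.7, 0.6, 0.2]
grip_width: 0.0851
```

```bash
python3 - <<'E'
from h import *
import json
s=manip.read_state();print(s["position"])
cal=vision.calibration("wrist");w=vision.capture("wrist");t=vision.capture("top")
json.dump({k:np.array(v).tolist() for k,v in cal.items() if k in("mtx","world_to_cam")},open("cal.json","w"))
print(proj("wrist",(.4434,.2727,.11),cal))
cv2.imwrite("pics/wt6.png",np.hstack([cv2.resize(w,(400,300)),cv2.resize(t[140:248,275:419],(400,300),interpolation=cv2.INTER_CUBIC)]))
E
```

```text
[0.44229993 0.20805613 0.20816554]
[242.93724759 115.80470357]
```

View pics/wt6.png

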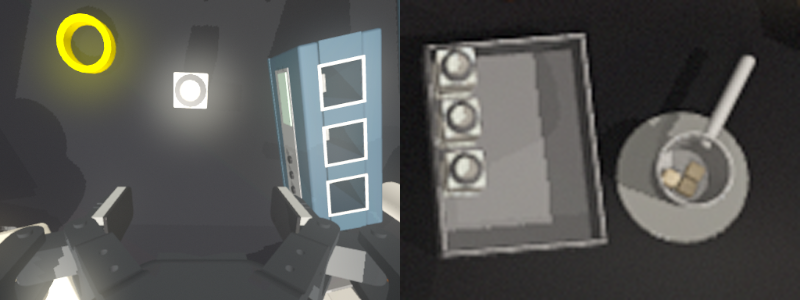

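The wrist view shows the loose cartridge at (190,90), aligned with the tool and where predicted. The top crop shows three cartridges standing along the tote's left side, and the pot unmoved.

```bash
python3 - <<'E'
from h import *
go(.4434,.2727,.022)
E
```

```text
shift [ 62.7 -15.  186.5] turn 0 rows 4.7
```

>>> step_arm(
  commands=[30, -8, 10, 0, 62, -15, 20, 0, 62, -15, 50, 0, 62, -15, 90, 0, 62, -15, 130, 0, 62, -15, 165, 0, 62, -15, 184, 0, 62, -15, 184, 0, 62, -15, 184, 0],
)

```text
t: 25.6
position: [0.4426, 0.2724, 0.024]
tcp_rot: [-2.479, -1.93, 0.003]
force: [0.8, -0.1, 0.9]
grip_width: 0.0855
```

>>> step_arm(
  commands=[0, 0, 0, 0, 0, 0, 0, 0, 0, 0, 0, 0, 0, 0, 0, 0, 0, 0, 0, 0, 0, 0, 0, 0, 0, 0, 0, 0, 0, 0, 0, 0],
  claw=-1,
)

```text
t: 26.27
position: [0.444, 0.2738, 0.0262]
tcp_rot: [2.477, 1.931, 0.004]
force: [-0.9, -1.4, 7.0]
grip_width: 0.0415
```

>>> step_arm(
  commands=[0, 0, -25, 0, 0, 0, -50, 0, 0, 0, -85, 0, 0, 0, -120, 0, 0, 0, -155, 0, 0, 0, -155, 0, 0, 0, -155, 0],
)

```text
t: 26.85
position: [0.4443, 0.2741, 0.1823]
tcp_rot: [2.477, 1.931, 0.009]
force: [-0.5, -1.2, -2.3]
grip_width: 0.0416
```

```bash
python3 - <<'E'
from h import *
s=manip.read_state();print(s["position"],s["grip_width"],s["force"])
go(.424,-.1415,.18,-86.8)
E
```

```text
[0.44426092 0.27406821 0.18231687] 0.04162529497762649 [-0.47600214 -1.19437611 -2.25903518]
shift [-407.9   81.8    1. ] turn 72.7 rows 10.1
```

>>> step_arm(
  commands=[-38, 8, 0, 7, -76, 15, 0, 14, -114, 22, 0, 21, -152, 30, 0, 28, -190, 38, 0, 35, -228, 46, 0, 42, -266, 54, 0, 49, -304, 62, 0, 56, -342, 70, 0, 63, -380, 77, 0, 70, -408, 82, 0, 73, -408, 82, 0, 73],
)

```text
t: 27.85
position: [0.4217, -0.1463, 0.1785]
tcp_rot: [3.14, 0.068, -0.002]
force: [0.1, 0.6, -1.6]
grip_width: 0.0415
```

>>> step_arm(
  commands=[0, 0, 0, 0, 0, 0, 0, 0, 0, 0, 0, 0],
)

```text
t: 28.1
position: [0.4222, -0.1414, 0.1788]
tcp_rot: [-3.14, -0.081, 0.002]
force: [-0.0, -0.3, -2.1]
grip_width: 0.0422
```

```bash
python3 - <<'E'
from h import *
s=manip.read_state();print(s["position"],s["grip_width"])
go(.424,-.1415,.037,-86.8)
E
```

```text
[ 0.4221679  -0.14138403  0.17884404] 0.04220234705877921
shift [  2.    0.3 141.8] turn -0.2 rows 3.4
```

>>> step_arm(
  commands=[2, 0, 40, 0, 2, 0, 80, 0, 2, 0, 115, 0, 2, 0, 132, 0, 2, 0, 141, 0, 2, 0, 141, 0, 2, 0, 141, 0],
)

```text
t: 28.68
position: [0.4252, -0.1418, 0.0388]
tcp_rot: [-3.14, -0.081, 0.0]
force: [0.3, 0.7, -1.4]
grip_width: 0.0418
```

>>> step_arm(
  commands=[0, 0, 0, 0, 0, 0, 0, 0, 0, 0, 0, 0, 0, 0, 0, 0, 0, 0, 0, 0, 0, 0, 0, 0],
  claw=1,
)

```text
t: 29.18
position: [0.425, -0.1425, 0.0389]
tcp_rot: [3.14, 0.078, 0.001]
force: [-0.5, 0.5, -0.5]
grip_width: 0.0852
```

>>> step_arm(
  commands=[0, 0, -40, 0, 0, 0, -80, 0, 0, 0, -120, 0, 0, 0, -150, 0, 0, 0, -150, 0, 0, 0, -150, 0],
)

```text
t: 29.68
position: [0.426, -0.1429, 0.1905]
tcp_rot: [3.139, 0.079, 0.007]
force: [0.2, 0.9, -0.5]
grip_width: 0.0855
```

```bash
cat > pot.py <<'E'
from h import *
def pot(img,name="top"):
    # mat: grey disc; pot rim / handle brighter. returns images masks stats
    g=cv2.cvtColor(img,cv2.COLOR_BGR2HSV)
    return g
E
python3 - <<'E'
from h import *
s=manip.read_state();print(s["position"],s["grip_width"],s["q"])
t=vision.capture("top");cv2.imwrite("pics/t7.png",t)
a=cv2.imread("pics/top0.png")
d=cv2.absdiff(a,t)[140:250,345:415].max(2);print((d>40).sum(), d.max())
go(.50,-.55,.15,-120)
E
```

```text
[ 0.42604345 -0.14285306  0.19047564] 0.08553076788425414 [-3.50005381e-01  1.61173797e-01  2.00730069e+00 -1.71457195e-06
  9.68410769e-01  1.17077112e+00]
110 195
shift [ 54.7 410.8  39.2] turn 32.9 rows 10.0
```

```bash
cat > pot.py <<'E'
from h import *
def pot(t,show=True):
    u0,v0=335,130; c=t[v0:260,u0:425]; g=cv2.cvtColor(c,cv2.COLOR_BGR2HSV)
    out={}
    lum=cv2.inRange(g,(8,60,90),(30,255,255)); out["lump_px"]=cv2.countNonZero(lum)
    mm=cv2.moments(lum,True)
    if mm["m00"]>3: out["lump_c"]=(mm["m10"]/mm["m00"]+u0,mm["m01"]/mm["m00"]+v0)
    # handle: bright pixels off the mat disc
    mc=proj("top",(.4825,-.4119,.004)); 
    b=cv2.inRange(g,(0,0,150),(180,60,255)); yy,xx=np.nonzero(b); xx=xx+u0;yy=yy+v0
    k=np.hypot(xx-mc[0],yy-mc[1]); s=(k>26)&(xx>mc[0]-25)&(k<60); p=np.float32(np.c_[xx[s],yy[s]])
    if len(p)>10:
        vx,vy,x0,y0=cv2.fitLine(p,cv2.DIST_HUBER,0,.01,.01).ravel()
        e=np.array([x0,y0]); A=ray("top",x0,y0,.06); B=ray("top",x0+10*vx,y0+10*vy,.06); dd=B-A
        if np.dot(dd[:2],A[:2]-[.4825,-.4119])<0: dd=-dd
        # tip: farthest pixel along direction
        w=np.array([ray("top",*q,.06)[:2] for q in p]); f=dd[:2]/np.linalg.norm(dd[:2]); pr=(w-A[:2])@f
        tip=A[:2]+f*pr.max(); out.update(n=len(p),head=np.degrees(np.arctan2(f[1],f[0])),tip=tip.round(4),axis=(tip-.157*f).round(4),f=f.round(3))
    return out
E
python3 - <<'E'
from pot import *
for n in("top0","t7"):print(n,pot(cv2.imread(f"pics/{n}.png")))
c=lambda n:cv2.resize(cv2.imread(f"pics/{n}.png")[130:260,335:425],(390,563),interpolation=cv2.INTER_CUBIC)
cv2.imwrite("pics/p7.png",np.hstack([c("top0"),c("t7")]))
E
```

```text
top0 {'lump_px': 208, 'lump_c': (401.85096153846155, 168.35096153846155), 'n': 91, 'head': np.float64(-29.180796949263417), 'tip': array([ 0.6182, -0.4857]), 'axis': array([ 0.4811, -0.4091]), 'f': array([ 0.873, -0.488])}
t7 {'lump_px': 213, 'lump_c': (403.2488262910798, 166.97652582159625), 'n': 95, 'head': np.float64(-29.022860879945), 'tip': array([ 0.6182, -0.4856]), 'axis': array([ 0.4809, -0.4095]), 'f': array([ 0.874, -0.485])}
```

View pics/p7.png

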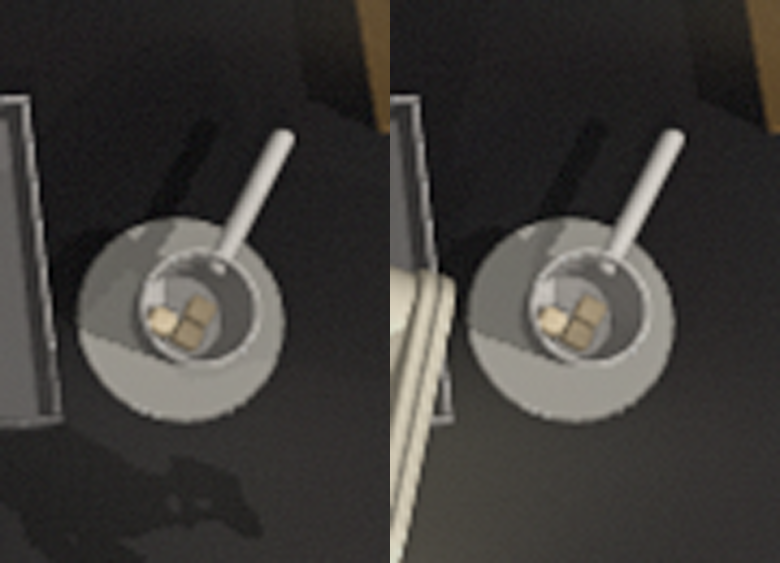

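The pot is unmoved: axis about (0.482,-0.408), handle heading -29.5°, 3 lumps visible. Going to hover over the handle.

```bash
python3 - <<'E'
from h import *
go(.5886,-.4675,.12,-119.5)
E
```

```text
shift [147.3 332.8  69.3] turn 32.4 rows 8.9
```

>>> step_arm(
  commands=[16, 36, 8, 4, 32, 72, 15, 8, 48, 108, 22, 12, 64, 144, 30, 16, 80, 180, 38, 20, 96, 216, 45, 24, 112, 252, 53, 28, 128, 288, 61, 32, 147, 333, 69, 32, 147, 333, 69, 32, 147, 333, 69, 32, 147, 333, 69, 32],
)

```text
t: 30.73
position: [0.5868, -0.4665, 0.1166]
tcp_rot: [-3.038, 0.79, 0.007]
force: [-0.2, 0.6, 0.4]
grip_width: 0.0853
```

```bash
python3 - <<'E'
from pot import *
s=manip.read_state();print(s["position"],s["q"])
t=vision.capture("top");w=vision.capture("wrist");cv2.imwrite("pics/t8.png",t);cv2.imwrite("pics/w8.png",w)
print(pot(t))
go(.5886,-.4675,.0,-119.5)
sc=vision.capture("scene");cv2.imwrite("pics/s8.png",sc)
cv2.imwrite("pics/v8.png",np.hstack([cv2.resize(w,(400,300)),cv2.resize(sc[190:340,70:270],(400,300))]))
E
```

```text
[ 0.58680882 -0.46645581  0.11660337] [-6.87602090e-01  6.84112197e-01  1.36347492e+00  2.51035003e-04
  1.09870833e+00  1.39199349e+00]Traceback (most recent call last):
  File "<stdin>", line 4, in <module>
  File "pot.py", line 17, in pot
    w=np.array([ray("top",*q,.06)[:2] for q in p]); f=dd[:2]/np.linalg.norm(dd[:2]); pr=(w-A[:2])@f
                ~~~^^^^^^^^^^^^^^
  File "h.py", line 5, in ray
    c=cal or vision.calibration(n); M=np.array(c["world_to_cam"]);K=np.array(c["mtx"])
             ~~~~~~~~~~~~~~~~~~^^^
ValueError: time passes only in moves, steps and waits
```

```bash
sed -i 's/^def ray/_C={}\ndef CAL(n):\n    if n=="wrist": return vision.calibration(n)\n    if n not in _C: _C[n]=vision.calibration(n)\n    return _C[n]\ndef ray/; s/cal or vision.calibration(n)/cal or CAL(n)/' h.py
python3 - <<'E'
from h import *
w=cv2.imread("pics/w8.png");go(.5886,-.4675,.0,-119.5)
for q in((.4825,-.4075,.079),(.62,-.485,.059),(.5886,-.4675,.059)):print(proj("wrist",q))
sc=vision.capture("scene")
cv2.imwrite("pics/v8.png",np.hstack([cv2.resize(w,(400,300)),cv2.resize(sc[190:340,70:270],(400,300))]))
E
```

```text
shift [  2.3   1.  118.5] turn 0.4 rows 2.8
[255.91033368 329.16954648]
[257.07126907 148.58619986]
[257.01348968 191.21725591]
```

View pics/v8.png

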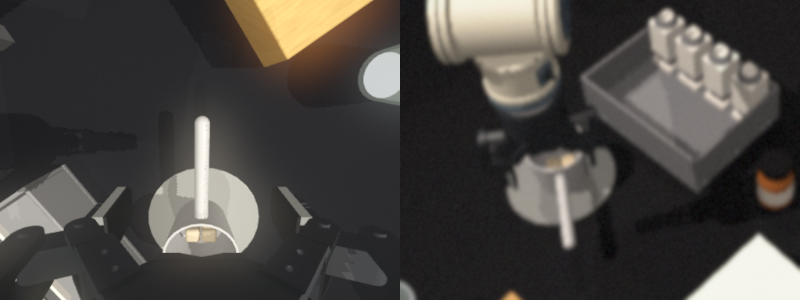

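The wrist view shows the handle centred, with its tip at (259,150) full scale, as predicted. The scene crop shows four cartridges standing in the tote. Descending and gripping with full force.

>>> step_arm(
  commands=[2, 1, 35, 0, 2, 1, 70, 0, 2, 1, 100, 0, 2, 1, 114, 0, 2, 1, 117, 0, 2, 1, 117, 0],
)

```text
t: 31.38
position: [0.5894, -0.4686, 0.0024]
tcp_rot: [-3.04, 0.789, 0.002]
force: [0.8, 0.5, 0.7]
grip_width: 0.0856
```

>>> step_arm(
  commands=[0, 0, 0, 0, 0, 0, 0, 0, 0, 0, 0, 0, 0, 0, 0, 0, 0, 0, 0, 0, 0, 0, 0, 0, 0, 0, 0, 0, 0, 0, 0, 0, 0, 0, 0, 0, 0, 0, 0, 0],
  claw=-1,
  force=120,
)

```text
t: 32.22
position: [0.59, -0.4696, 0.0029]
tcp_rot: [3.04, -0.79, 0.002]
force: [2.1, 0.2, 3.5]
grip_width: 0.0125
```

>>> step_arm(
  commands=[0, 0, -4, 0, 0, 0, -8, 0, 0, 0, -12, 0, 0, 0, -16, 0, 0, 0, -20, 0, 0, 0, -20, 0],
)

```text
t: 32.72
position: [0.5899, -0.4698, 0.0235]
tcp_rot: [3.04, -0.79, 0.002]
force: [-0.1, -0.1, -6.3]
grip_width: 0.0121
```

```bash
python3 - <<'E'
from h import *
s=manip.read_state();print(s["position"],s["grip_width"],s["force"],s["moment"])
w=vision.capture("wrist");sc=vision.capture("scene")
cv2.imwrite("pics/v9.png",np.hstack([cv2.resize(w,(400,300)),cv2.resize(sc[190:340,70:270],(400,300))]))
E
```

```text
[ 0.58989512 -0.46982537  0.02352565] 0.012149741256014724 [-0.06079512 -0.08318986 -6.26555232] [0.02404371 0.21103792 0.00364384]
```

View pics/v9.png

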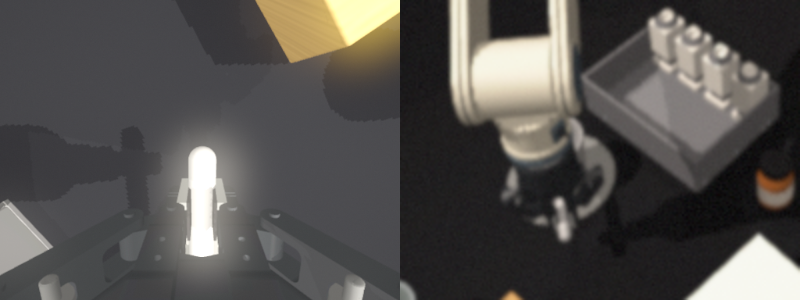

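The handle is gripped and the pot is off the mat. The handle tail tip shows at (202,148) in the wrist view. I'll use its row as a numeric tilt meter from here on.

```bash
cat > tilt.py <<'E'
from h import *
def tip_row():
    cal=vision.calibration("wrist");w=vision.capture("wrist");s=manip.read_state()
    g=cv2.cvtColor(w,cv2.COLOR_BGR2GRAY); b=(g[:,250:268]>150).mean(1)>.7
    rows=np.nonzero(b[60:])[0]+60
    return (rows.min() if len(rows) else None),(rows.max() if len(rows) else None),cal,s,w
def table(cal,s,tail,r=.008):
    p=np.array(s["position"]);m=R.from_rotvec(s["tcp_rot"]).as_matrix();o={}
    for f in range(-10,151,10):
        a=np.radians(f); best=[]
        for t in np.linspace(0,np.pi,9): # end hemisphere outline in the x-z plane
            d=np.array([np.cos(a),0,-np.sin(a)]);n=np.array([-np.sin(a),0,-np.cos(a)])
            q=np.array([0,0,-.061])+d*(tail-r)+r*(np.cos(t-np.pi/2)*d+np.sin(t-np.pi/2)*n)
            best.append(proj("wrist",p+m@q,cal)[1])
        o[f]=round(min(best))
    return o
E
python3 - <<'E'
from tilt import *
a,b,cal,s,w=tip_row();print(a,b,table(cal,s,.035));cv2.imwrite("pics/w9.png",w)
E
```

```text
188 328 {-10: 186, 0: 188, 10: 191, 20: 197, 30: 205, 40: 215, 50: 226, 60: 238, 70: 251, 80: 265, 90: 279, 100: 292, 110: 304, 120: 314, 130: 322, 140: 327, 150: 323}
```

φ≈0, so the pot is held level. Lifting and carrying it over the tote.

```bash
python3 - <<'E'
from h import *
go(.5861,-.2259,.205,-86.8)
E
```

```text
shift [-121.5 -211.  -182.5] turn -32.3 rows 7.3
```

>>> step_arm(
  commands=[0, 0, -20, 0, 0, 0, -45, 0, 0, 0, -75, 0, -5, -10, -105, -2, -20, -35, -135, -6, -40, -65, -160, -10, -60, -100, -182, -15, -80, -135, -182, -20, -100, -168, -182, -25, -113, -195, -182, -30, -121, -208, -182, -32, -121, -211, -182, -32],
)

```text
t: 33.87
position: [0.5861, -0.2231, 0.2045]
tcp_rot: [-3.139, -0.085, 0.001]
force: [1.3, 0.0, -5.3]
grip_width: 0.012
```

>>> step_arm(
  commands=[0, 0, 0, 0, 0, 0, 0, 0, 0, 0, 0, 0],
)

```text
t: 34.12
position: [0.5866, -0.2277, 0.2043]
tcp_rot: [3.14, 0.075, 0.0]
force: [0.7, -0.2, -6.2]
grip_width: 0.0121
```

```bash
python3 - <<'E'
from tilt import *
a,b,cal,s,w=tip_row();print(a,b,s["position"],s["grip_width"]);go(.5861,-.2259,.205,-86.8)
E
```

```text
122 327 [ 0.58650272 -0.22771607  0.2042838 ] 0.012028238759864033
shift [-0.3 -1.8 -0.7] turn -0.5 rows 0.1
```

>>> step_arm(
  commands=[0, 0, 0, 0, 0, 0, 0, 0, 0, 0, 0, 0, 0, 0, 0, 0, 0, 0, 0, 0, 0, 0, 0, 0],
  claw=-1,
  force=20,
)

```text
t: 34.67
position: [0.5865, -0.2263, 0.2045]
tcp_rot: [3.141, 0.079, -0.0]
force: [-1.5, 0.1, -3.3]
grip_width: 0.0122
```

```bash
cat >> tilt.py <<'E'
def phi(save=None,tail=.035):
    cal=vision.calibration("wrist");s=manip.read_state();w=vision.capture("wrist")
    if save: cv2.imwrite(save,w)
    g=cv2.cvtColor(w,cv2.COLOR_BGR2GRAY)[:,250:268]; b=(g>150).mean(1)>.7
    ch=np.nonzero(np.diff(b.astype(int)))[0]+1; seg=np.split(np.arange(384),ch); segs=[(x[0],x[-1]) for x in seg if b[x[0]] and len(x)>3]
    T=table(cal,s,tail); print("segs",segs,"pos",np.round(s["position"],4),"w",round(s["grip_width"],4),"F",np.round(s["force"],1),"M",np.round(s["moment"],2)); print({k:T[k] for k in(0,30,60,80,90,100,110,120,130)})
    sc=vision.capture("scene"); 
    if save: cv2.imwrite(save.replace(".png","s.png"),sc)
E
python3 - <<'E'
from tilt import *
phi("pics/w10.png")
E
```

```text
segs [(np.int64(122), np.int64(187)), (np.int64(190), np.int64(327))] pos [ 0.5865 -0.2263  0.2045] w 0.0122 F [-1.5  0.1 -3.3] M [ 0.07 -0.9  -0.02]
{0: 186, 30: 203, 60: 237, 80: 263, 90: 277, 100: 290, 110: 302, 120: 313, 130: 320}
```

Still level (φ≈5–8°) even at 20 N. I'll jog gently up and down over the tote so the pot swings down in the jaws.

>>> step_arm(
  commands=[0, 0, 25, 0, 0, 0, -10, 0, 0, 0, 25, 0, 0, 0, -10, 0, 0, 0, 25, 0, 0, 0, -10, 0, 0, 0, 0, 0, 0, 0, 0, 0],
)

```text
t: 35.43
position: [0.5868, -0.2263, 0.2041]
tcp_rot: [3.14, 0.079, -0.0]
force: [-0.4, 0.7, -4.4]
grip_width: 0.0123
```

```bash
python3 - <<'E'
from tilt import *
phi("pics/w11.png")
E
```

```text
segs [(np.int64(122), np.int64(221)), (np.int64(227), np.int64(260)), (np.int64(264), np.int64(274))] pos [ 0.5868 -0.2263  0.2041] w 0.0123 F [-0.4  0.7 -4.4] M [-0.    0.05 -0.02]
{0: 186, 30: 203, 60: 237, 80: 263, 90: 277, 100: 290, 110: 302, 120: 313, 130: 320}
```

```bash
python3 - <<'E'
import cv2,numpy as np
w=cv2.imread("pics/w11.png");s=cv2.imread("pics/w11s.png")
cv2.imwrite("pics/v11.png",np.hstack([cv2.resize(w,(400,300)),cv2.resize(s[130:310,90:330],(400,300))]))
E
```

```text
(no output)
```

View pics/v11.png

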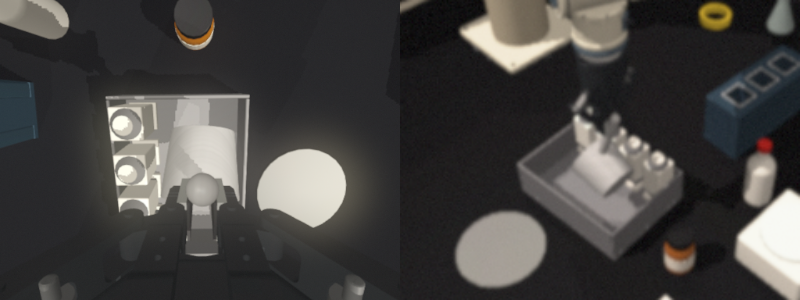

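The pot hangs in the jaws inside the tote, mouth towards -x, foot towards +x. Lowering to the tote floor to tip it further.

>>> step_arm(
  commands=[0, 0, 30, 0, 0, 0, 60, 0, 0, 0, 80, 0, 0, 0, 84, 0, 0, 0, 84, 0, 0, 0, 84, 0],
)

```text
t: 36.03
position: [0.5872, -0.2265, 0.1218]
tcp_rot: [3.14, 0.079, 0.002]
force: [0.5, 0.3, -3.7]
grip_width: 0.0124
```

>>> step_arm(
  commands=[0, 0, 4, 0, 0, 0, 8, 0, 0, 0, 8, 0, 0, 0, 8, 0],
)

```text
t: 36.37
position: [0.59, -0.2274, 0.1169]
tcp_rot: [3.138, 0.078, 0.012]
force: [0.2, 0.2, 13.0]
grip_width: 0.0125
```

```bash
python3 - <<'E'
from tilt import *
phi("pics/w12.png")
m=R.from_rotvec(manip.read_state()["tcp_rot"]).as_matrix();print(m.round(2).tolist())
E
```

```text
segs [(np.int64(40), np.int64(45)), (np.int64(130), np.int64(134)), (np.int64(162), np.int64(220)), (np.int64(227), np.int64(258)), (np.int64(263), np.int64(316))] pos [ 0.59   -0.2274  0.1169] w 0.0125 F [ 0.2  0.2 13. ] M [ 0.27  0.12 -0.03]
{0: 186, 30: 203, 60: 237, 80: 263, 90: 277, 100: 290, 110: 302, 120: 313, 130: 320}
[[1.0, 0.05, 0.01], [0.05, -1.0, -0.0], [0.01, 0.0, -1.0]]
```

>>> step_arm(
  commands=[0, 0, -20, 0, 18, 0, -25, 0, 36, 0, -25, 0, 36, 0, -25, 0, 36, 0, -10, 0, 36, 0, -1, 0, 30, 0, -1, 0, 24, 0, -1, 0, 18, 0, 0, 0, 12, 0, 1, 0, 5, 0, 2, 0, -2, 0, 3, 0],
)

```text
t: 37.47
position: [0.59, -0.2287, 0.1155]
tcp_rot: [3.135, 0.078, 0.022]
force: [-1.4, 2.2, 17.3]
grip_width: 0.0124
```

```bash
python3 - <<'E'
from tilt import *
phi("pics/w13.png")
E
```

```text
segs [(np.int64(41), np.int64(45)), (np.int64(131), np.int64(135)), (np.int64(152), np.int64(214)), (np.int64(232), np.int64(263)), (np.int64(268), np.int64(318))] pos [ 0.59   -0.2287  0.1155] w 0.0124 F [-1.4  2.2 17.3] M [ 0.69 -0.31  0.24]
{0: 186, 30: 203, 60: 237, 80: 263, 90: 277, 100: 290, 110: 302, 120: 313, 130: 320}
```

>>> step_arm(
  commands=[-8, 0, 0, 0, -16, 0, 0, 0, -24, 0, 0, 0, -32, 0, 0, 0, -40, 0, 0, 0, -48, 0, 0, 0, -54, 0, 0, 0, -60, 0, 0, 0],
)

```text
t: 38.23
position: [0.5238, -0.2293, 0.1094]
tcp_rot: [-3.14, -0.078, 0.001]
force: [0.2, -0.7, -0.1]
grip_width: -0.0
```

```bash
python3 - <<'E'
from tilt import *
phi("pics/w14.png")
E
```

```text
segs [(np.int64(29), np.int64(33)), (np.int64(55), np.int64(63)), (np.int64(76), np.int64(146)), (np.int64(152), np.int64(227))] pos [ 0.5238 -0.2293  0.1094] w -0.0 F [ 0.2 -0.7 -0.1] M [ 0.02 -0.02  0.06]
{0: 186, 30: 203, 60: 237, 80: 263, 90: 277, 100: 290, 110: 302, 120: 313, 130: 320}
```

The grip slipped off the handle. Rising to look.

>>> step_arm(
  commands=[0, 0, -30, 0, 0, 0, -60, 0, -20, 0, -90, 0, -40, 0, -110, 0, -60, 0, -120, 0, -80, 0, -120, 0, -80, 0, -120, 0, -80, 0, -120, 0],
  claw=1,
)

```text
t: 39.0
position: [0.4446, -0.2335, 0.23]
tcp_rot: [3.14, 0.077, 0.002]
force: [0.4, 1.0, 0.1]
grip_width: 0.0855
```

```bash
python3 - <<'E'
from h import *
import json
s=manip.read_state();print(s["position"])
cal=vision.calibration("wrist");w=vision.capture("wrist");t=vision.capture("top");sc=vision.capture("scene")
json.dump({k:np.array(v).tolist() for k,v in cal.items() if k in("mtx","world_to_cam")},open("cal15.json","w"))
for n,i in(("w",w),("t",t),("s",sc)):cv2.imwrite(f"pics/{n}15.png",i)
f=lambda i,sz:cv2.resize(i,sz,interpolation=cv2.INTER_CUBIC)
A=np.hstack([f(w[0:384,0:512],(400,300)),f(sc[180:300,140:300],(400,300))])
B=np.hstack([f(t[140:245,275:415],(400,300)),f(w[0:180,80:320],(400,300))])
cv2.imwrite("pics/v15.png",np.vstack([A,B]))
E
```

```text
[ 0.44462267 -0.23348772  0.22997695]
```

View pics/v15.png

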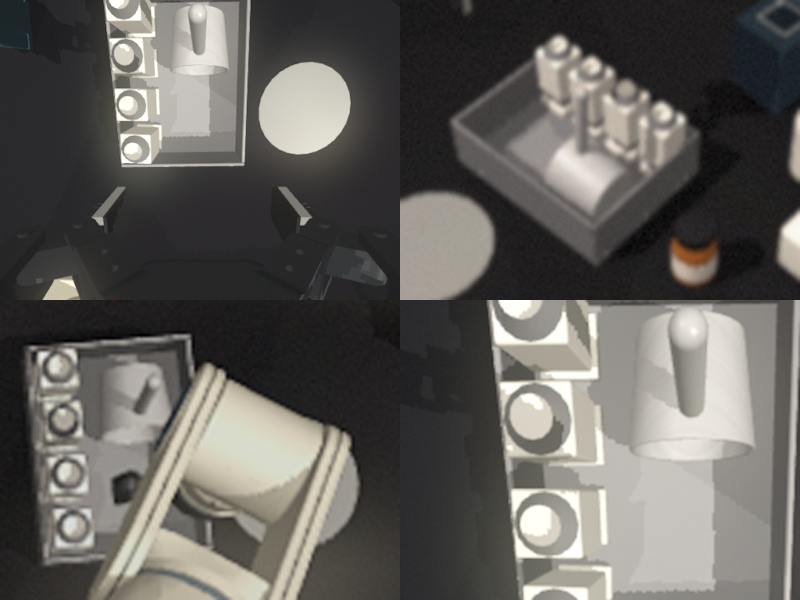

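The pot lies on its side in the tote with its handle pointing straight up and its mouth towards the robot; the lumps are not visible on the floor. The handle tip is at wrist pixel (252,16) and its base near (257,67). I've now used 16 views, so checks from here are numeric. I'll locate the handle and regrip it.

```bash
python3 - <<'E'
from h import *
import json
cal=json.load(open("cal15.json"))
print("tip",ray("wrist",252.5,16.5,.196,cal).round(4),"base",ray("wrist",257,67,.09,cal).round(4))
# from scene: handle tip crop (580,98)->, scale 2.5
print("scene tip",ray("scene",140+(581-400)/2.5,180+98/2.5,.2).round(4))
w=cv2.imread("pics/w15.png");g=cv2.cvtColor(w,cv2.COLOR_BGR2HSV)
# pot rim (mouth) lower edge pixels and mid row
for u,v,z in((216,85,.005),(295,90,.005),(258,95,.005)):print(ray("wrist",u,v,z,cal).round(4))
c=np.array([.5175,-.1997]);a=np.radians(3.2)
for p in(ray("wrist",252.5,16.5,.196,cal),):
    d=p[:2]-c;print("local",d@[np.cos(a),np.sin(a)],d@[-np.sin(a),np.cos(a)])
E
```

```text
tip [ 0.5705 -0.2246  0.196 ] base [ 0.5551 -0.2281  0.09  ]
scene tip [ 0.5809 -0.2314  0.2   ]
[ 0.5428 -0.1751  0.005 ]
[ 0.5418 -0.2782  0.005 ]
[ 0.5332 -0.2303  0.005 ]
local 0.05156133019757939 -0.027835046851076004
```

```bash
python3 - <<'E'
from h import *
go(.5645,-.2265,.105,-86.8)
E
```

```text
shift [119.1  -0.9 124.4] turn -0.3 rows 4.1
```

>>> step_arm(
  commands=[40, 0, 0, 0, 80, 0, 0, 0, 119, -1, 0, 0, 119, -1, 0, 0, 119, -1, 0, 0, 119, -1, 30, 0, 119, -1, 60, 0, 119, -1, 90, 0, 119, -1, 115, 0, 119, -1, 124, 0, 119, -1, 124, 0],
)

```text
t: 40.07
position: [0.5612, -0.2256, 0.1029]
tcp_rot: [-3.138, -0.078, 0.008]
force: [-0.0, -0.5, 0.2]
grip_width: 0.0856
```

>>> step_arm(
  commands=[0, 0, 0, 0, 0, 0, 0, 0, 0, 0, 0, 0, 0, 0, 0, 0, 0, 0, 0, 0, 0, 0, 0, 0, 0, 0, 0, 0, 0, 0, 0, 0, 0, 0, 0, 0, 0, 0, 0, 0],
  claw=-1,
  force=120,
)

```text
t: 40.9
position: [0.5641, -0.2259, 0.1066]
tcp_rot: [-3.14, -0.078, -0.002]
force: [-0.1, 2.8, 6.2]
grip_width: 0.0133
```

>>> step_arm(
  commands=[0, 0, -8, 0, 0, 0, -16, 0, 0, 0, -24, 0, 0, 0, -24, 0, 0, 0, -24, 0],
)

```text
t: 41.32
position: [0.5639, -0.2266, 0.1303]
tcp_rot: [3.14, 0.079, 0.002]
force: [1.0, -0.2, -3.4]
grip_width: 0.0129
```

```bash
python3 - <<'E'
from tilt import *
phi("pics/w16.png",tail=.039)
E
```

```text
segs [(np.int64(10), np.int64(16)), (np.int64(94), np.int64(98)), (np.int64(104), np.int64(110)), (np.int64(136), np.int64(202)), (np.int64(275), np.int64(301))] pos [ 0.5639 -0.2266  0.1303] w 0.0129 F [ 1.  -0.2 -3.4] M [-0.04  0.06 -0.01]
{0: 177, 30: 196, 60: 235, 80: 267, 90: 283, 100: 299, 110: 312, 120: 323, 130: 332}
```

Gripped, at 3.4 N of weight, so the lumps are still inside. I'll shake them out inside the tote: a gentle run towards the mouth side, then a sharp reversal.

>>> step_arm(
  commands=[10, 0, -8, 0, 2, 0, -8, 0, -14, 0, -8, 0, -36, 0, -8, 0, -66, 0, -8, 0, -104, 0, -8, 0, -66, 0, -8, 0, -28, 0, -8, 0, -4, 0, -8, 0, 8, 0, -8, 0, 12, 0, -8, 0, 12, 0, -8, 0],
)

```text
t: 42.42
position: [0.5755, -0.2255, 0.1369]
tcp_rot: [-3.14, -0.08, 0.001]
force: [-0.4, 0.5, -3.7]
grip_width: 0.0134
```

```bash
cat > wt.py <<'E'
from tilt import *
def weigh(n=8):
    f=[];m=[]
    for i in range(n):
        vision.capture("top");s=manip.read_state();f.append(s["force"]);m.append(s["moment"])
    print("F",np.mean(f,0).round(2),"M",np.mean(m,0).round(3),"w",round(s["grip_width"],4),"pos",np.round(s["position"],4),"t",s["t"])
def lumps(img,u=(275,350),v=(145,240)):
    g=cv2.cvtColor(img[v[0]:v[1],u[0]:u[1]],cv2.COLOR_BGR2HSV); m=cv2.inRange(g,(8,50,90),(30,255,255))
    n,_,st,ce=cv2.connectedComponentsWithStats(m); return [(int(st[i,4]),(ce[i]+[u[0],v[0]]).round(1).tolist()) for i in range(1,n) if st[i,4]>4]
E
python3 - <<'E'
from wt import *
weigh()
w=vision.capture("wrist");t=vision.capture("top");s=vision.capture("scene");cv2.imwrite("pics/t17.png",t);cv2.imwrite("pics/w17.png",w);cv2.imwrite("pics/s17.png",s)
print("top",lumps(t),"wrist",lumps(w,(0,512),(0,384)),"scene",lumps(s,(155,265),(195,285)),"ref scene0 pot",lumps(cv2.imread("pics/scene0.png"),(125,180),(245,285)),"ref top0",lumps(cv2.imread("pics/top0.png"),(355,400),(185,220)))
E
```

```text
F [-0.24 -0.23 -3.15] M [-0.011  0.083 -0.015] w 0.0133 pos [ 0.575  -0.2259  0.1377] t 42.8167
top [(9, [301.6, 205.0])] wrist [(851, [247.4, 15.0]), (66, [253.7, 34.9]), (5, [230.8, 30.6]), (299, [245.2, 313.4])] scene [(101, [187.5, 230.4]), (95, [255.2, 281.3])] ref scene0 pot [(67, [149.9, 270.2])] ref top0 [(111, [376.8, 204.0])]
```

```bash
python3 - <<'E'
from wt import *
for n in("scene0","s15","s17"):
    i=cv2.imread(f"pics/{n}.png");print(n,lumps(i,(155,250),(195,275)))
print(ray("scene",187.5,230.4,.015))
g=cv2.cvtColor(cv2.imread("pics/s17.png")[195:275,155:250],cv2.COLOR_BGR2HSV);m=cv2.inRange(g,(8,50,90),(30,255,255))
cs,_=cv2.findContours(m,0,2)
for c in cs:
    if cv2.contourArea(c)>20:print([ray("scene",p[0][0]+155,p[0][1]+195,.015)[:2].round(3).tolist() for p in cv2.approxPolyDP(c,1.5,True)])
c=np.array([.5175,-.1997]);a=np.radians(3.2);p=ray("scene",187.5,230.4,.015)[:2]-c;print(p@[np.cos(a),np.sin(a)],p@[-np.sin(a),np.cos(a)])
E
```

```text
scene0 [(9, [155.4, 268.8])]
s15 []
s17 [(101, [187.5, 230.4])]
[ 0.42579153 -0.21792171  0.015     ]
[[0.396, -0.213], [0.399, -0.223], [0.415, -0.232], [0.455, -0.223], [0.453, -0.213], [0.437, -0.204], [0.425, -0.211], [0.406, -0.204]]
-0.09258263670209077 -0.013073996432546508
```

About three lumps now lie on the tote floor near its -x wall. One more shake for certainty.

>>> step_arm(
  commands=[0, 0, -8, 0, -10, 0, -10, 0, -26, 0, -10, 0, -48, 0, -10, 0, -78, 0, -10, 0, -114, 0, -10, 0, -74, 0, -10, 0, -34, 0, -10, 0, -10, 0, -10, 0, 0, 0, -10, 0, 0, 0, -10, 0],
)

```text
t: 43.88
position: [0.5776, -0.2258, 0.1482]
tcp_rot: [3.14, 0.08, 0.004]
force: [0.2, 0.5, -3.7]
grip_width: 0.0132
```

>>> step_arm(
  commands=[-10, 0, 0, 0, -26, 0, 0, 0, -48, 0, 0, 0, -78, 0, 0, 0, -114, 0, 0, 0, -74, 0, 0, 0, -34, 0, 0, 0, -10, 0, 0, 0, 0, 0, 0, 0, 0, 0, 0, 0, 0, 0, 0, 0],
)

```text
t: 44.8
position: [0.5733, -0.2255, 0.1471]
tcp_rot: [-3.14, -0.079, 0.004]
force: [-0.3, 0.5, -3.9]
grip_width: 0.0136
```

```bash
python3 - <<'E'
from wt import *
weigh(14)
w=vision.capture("wrist");s=vision.capture("scene");cv2.imwrite("pics/w18.png",w);cv2.imwrite("pics/s18.png",s)
print("scene",lumps(s,(155,250),(195,275)))
g=cv2.cvtColor(s[195:275,155:250],cv2.COLOR_BGR2HSV);m=cv2.inRange(g,(8,50,90),(30,255,255))
for r in range(25,50): print("".join("#" if x else "." for x in m[r,10:60]))
E
```

```text
F [ 0.16 -0.13 -3.29] M [0.    0.078 0.004] w 0.0134 pos [ 0.5755 -0.2257  0.1475] t 45.5
scene [(101, [187.5, 230.4])]
..................................................
..................................................
..................................................
..................................................
....................#.............................
..................#####...........................
.................######...........................
................########..........................
................########..........................
................############......................
.................############.....................
.................############.....................
...................###########....................
......................########....................
......................########....................
.......................######.....................
........................####......................
..................................................
..................................................
..................................................
..................................................
..................................................
..................................................
..................................................
..................................................
```

>>> step_arm(
  commands=[-12, 0, 0, 0, -32, 0, 0, 0, -60, 0, 0, 0, -100, 0, 0, 0, -60, 0, 0, 0, -100, 0, 0, 0, -60, 0, 0, 0, -100, 0, 0, 0, -60, 0, 0, 0, -24, 0, 0, 0, -4, 0, 0, 0, 0, 0, 0, 0],
)

```text
t: 46.6
position: [0.5797, -0.2259, 0.1479]
tcp_rot: [3.139, 0.08, 0.006]
force: [0.8, -0.2, -2.5]
grip_width: 0.0134
```

>>> step_arm(
  commands=[0, 0, -40, 0, 0, 0, -75, 0, 0, 0, -95, 0, 0, -30, -95, 0, 0, -70, -95, 0, 0, -110, -95, 0, 0, -150, -95, 0, 0, -190, -95, 0, 0, -230, -95, 0, 0, -260, -95, 0, 0, -260, -95, 0, 0, -260, -95, 0],
)

```text
t: 47.6
position: [0.5619, 0.0355, 0.2425]
tcp_rot: [3.14, 0.084, -0.0]
force: [-0.5, -0.4, -2.5]
grip_width: 0.0133
```

```bash
python3 - <<'E'
from wt import *
weigh(10)
s=vision.capture("scene");t=vision.capture("top");cv2.imwrite("pics/t19.png",t);cv2.imwrite("pics/s19.png",s)
print("scene",lumps(s,(155,250),(195,275)))
c=t[148:236,284:350];g=cv2.cvtColor(c,cv2.COLOR_BGR2HSV);m=cv2.inRange(g,(8,45,80),(30,255,255))
for r in range(0,88): 
    l="".join("#" if x else "." for x in m[r]); 
    if "#" in l: print(r+148,l)
b=cv2.imread("pics/top0.png");g=cv2.cvtColor(b[190:216,362:394],cv2.COLOR_BGR2HSV);m=cv2.inRange(g,(8,45,80),(30,255,255))
for r in m: print("".join("#" if x else "." for x in r))
E
```

```text
F [-0.06  0.19 -3.3 ] M [-0.042  0.    -0.003] w 0.0132 pos [0.5625 0.0333 0.2425] t 48.1
scene [(100, [187.6, 230.4]), (47, [203.6, 247.5])]
190 .....................................##...........................
191 ....................................#####.........................
192 ....................................#######.......................
193 ...................................########.......................
194 ....................................#######.......................
195 .....................................#####........................
196 .......................................##.........................
213 ..................................##..............................
214 .................................#######..........................
215 .................................#######..........................
216 .................................#######..........................
217 .................................#######..........................
218 .................................######...........................
219 ...............................
[... 619 characters left out ...]
.......
................................
................................
................................
..................#.............
.................####...........
................#######.........
........####....#######.........
.......######..########.........
.......#######.#######..........
........#############...........
........############............
........############............
..........##########............
............########............
.............######.............
................##..............
................................
................................
................................
................................
................................
```

All three visible lumps are now in the tote. I'll run one more multi-shake over the tote in case a hidden fourth remains, then compare the weight.

>>> step_arm(
  commands=[0, 40, 0, 0, 0, 80, 0, 0, 0, 120, 0, 0, 0, 160, 0, 0, 0, 200, 0, 0, 0, 240, 0, 0, 0, 260, 30, 0, 10, 260, 60, 0, 14, 260, 90, 0, 14, 260, 90, 0],
)

```text
t: 49.03
position: [0.586, -0.2242, 0.1462]
tcp_rot: [-3.137, -0.077, 0.014]
force: [-2.7, 0.7, -5.5]
grip_width: 0.0135
```

>>> step_arm(
  commands=[-12, 0, 0, 0, -32, 0, 0, 0, -60, 0, 0, 0, -100, 0, 0, 0, -60, 0, 0, 0, -100, 0, 0, 0, -60, 0, 0, 0, -100, 0, 0, 0, -60, 0, 0, 0, -24, 0, 0, 0, -4, 0, 0, 0, 0, 0, 0, 0],
)

```text
t: 50.03
position: [0.594, -0.2251, 0.1546]
tcp_rot: [3.139, 0.081, 0.008]
force: [0.4, -0.1, -2.9]
grip_width: 0.0132
```

>>> step_arm(
  commands=[-12, 0, 0, 0, -32, 0, 0, 0, -60, 0, 0, 0, -100, 0, 0, 0, -60, 0, 0, 0, -100, 0, 0, 0, -60, 0, 0, 0, -100, 0, 0, 0, -60, 0, 0, 0, -24, 0, 0, 0, -4, 0, 0, 0, 0, 0, 0, 0],
)

```text
t: 51.03
position: [0.5934, -0.2252, 0.1548]
tcp_rot: [3.139, 0.081, 0.007]
force: [0.0, -1.0, -0.1]
grip_width: -0.0001
```

```bash
python3 - <<'E'
from wt import *
weigh(12)
s=vision.capture("scene");cv2.imwrite("pics/s20.png",s)
print("scene",lumps(s,(155,250),(195,275)))
phi("pics/w20.png",tail=.039)
# pot visible in wrist? grey rows of column
E
```

```text
F [-0.11  0.04 -0.48] M [-0.011  0.     0.003] w 0.0001 pos [ 0.5892 -0.2252  0.1526] t 51.6333
scene [(98, [187.6, 230.5])]
segs [(np.int64(50), np.int64(53)), (np.int64(170), np.int64(197)), (np.int64(220), np.int64(226))] pos [ 0.5893 -0.2251  0.1526] w -0.0004 F [-0.1 -1.3 -0.1] M [ 0.02  0.   -0.  ]
{0: 177, 30: 196, 60: 235, 80: 267, 90: 283, 100: 299, 110: 312, 120: 324, 130: 332}
```

The pot slipped out on the last shake. The free-hand baseline reads -0.48 N, so the pot weighed about 2.8 N, which means it was empty. I'll clear the arm to the same place as before and locate the pot by image difference.

>>> step_arm(
  commands=[0, 0, -40, 0, 0, 0, -80, 0, 0, 0, -90, 0, -5, -40, -90, 0, -10, -80, -90, 0, -15, -120, -90, 0, -20, -160, -90, 0, -25, -200, -90, 0, -30, -240, -90, 0, -30, -262, -90, 0, -30, -262, -90, 0, -30, -262, -90, 0],
  claw=1,
)

```text
t: 52.78
position: [0.5464, 0.0363, 0.2427]
tcp_rot: [3.14, 0.083, 0.001]
force: [-0.4, 0.3, -0.7]
grip_width: 0.0854
```

```bash
python3 - <<'E'
from wt import *
t=vision.capture("top");s=vision.capture("scene");cv2.imwrite("pics/t21.png",t);cv2.imwrite("pics/s21.png",s)
print(manip.read_state()["position"])
def d(a,b,u,v,th=25):
    x=cv2.absdiff(cv2.GaussianBlur(a,(3,3),0),cv2.GaussianBlur(b,(3,3),0)).max(2)[v[0]:v[1],u[0]:u[1]]
    m=(x>th).astype(np.uint8);n,_,st,ce=cv2.connectedComponentsWithStats(m)
    return m,[(st[i].tolist(),(ce[i]).round(1).tolist()) for i in range(1,n) if st[i,4]>15]
b=cv2.imread("pics/t19.png");m,c=d(t,b,(275,405),(140,245));print("top diff",c)
print("lumps",lumps(t,(282,352),(148,238)))
# coarse brightness map of tote area
g=cv2.cvtColor(t,cv2.COLOR_BGR2GRAY)[146:238,280:352]
for r in range(0,92,2): print(146+r,"".join(" .:-=+*#%@"[min(9,int(x)//26)] for x in g[r]))
E
```

```text
[0.54657541 0.03470252 0.24257591]
top diff [([42, 0, 27, 48, 521], [54.2, 26.7]), ([25, 19, 23, 24, 335], [34.8, 29.6])]
lumps [(33, [322.8, 193.0]), (38, [319.9, 216.1]), (36, [320.9, 224.8])]
146 .......................     ... ....... ....=*#%*:......................
148 ........................     ...............-*#%#:  ... ... . ..........
150 .......................      .              -*#%#= ...  . .  ...........
152 ..   .                                      :+#%%*.:---=+++++= .........
154                          ..:--=++++++++====--=*%%*===--:::::=+ .........
156    .:=+=--------===-========--:::::::.:...:::=*#%*:.......:.=+ .........
158    .:-..+###=::-=+#%%+::::::::::::...:::-:-::-*##*-------.:.=+. ........
160   ..--.:*%*-=#%#*+==##:----------------====---+*#*+==----:..=+: ........
162   ..----+*:=#%%%#**+++---------------------++=+**+--==+++:..:== ........
164   ..--====:-*%%#***===-----------------=+*+=++++++++=-::-=*+.=+  .......
166   ..:-===+=:-+++++==+*+---------------+**##++++++++++++-::-++++ ........
168    .:-==-*%#=----==#%%*--------------+######*+++++++++
[... 1936 characters left out ...]
::=+...
220 ........:-=====--*%%%#**+=+*++++++++++==--========-------------::::=+...
222 ........:-====+*--+***++=+#*------------====--------------------:::=+...
224 ........::-===*%#*=-===+#%%*----------=++++=--------------------:::=+:..
226 ........::=+==+#*#***+****+=----------=+++++=----------------===++=++=..
228 ........::=+-============-----------===++++++++*+++========++==--:::....
230 .........:-===++++++++++++=======+++==-:::::.:::::::::..::....:...:...::
232 ....::..::-=---:::::::::::::::...................................:......
234 .....:........:..........................:........................:...:.
236 ...::::..:..:......:.......:.:.......................:.:.............:.:
```

The brightness map shows the pot has come to rest upright in the tote. Its rim is centred near (328,173), it is empty, and its handle lies over the +x wall near column 327. The three lumps lie on the tote floor. Measuring the handle for a top grip.

```bash
python3 - <<'E'
from h import *
t=cv2.imread("pics/t21.png");g=cv2.cvtColor(t,cv2.COLOR_BGR2GRAY)
for r in range(118,168,3):
    x=np.nonzero(g[r,312:345]>(125))[0]+312; print(r,x.min() if len(x) else None,x.max() if len(x) else None,g[r,312:345].max())
m=(g[118:160,318:338]>125).astype(np.uint8);yy,xx=np.nonzero(m);p=np.float32(np.c_[xx+318,yy+118])
vx,vy,x0,y0=cv2.fitLine(p,cv2.DIST_HUBER,0,.01,.01).ravel();print(vx,vy,x0,y0,p[:,1].min(),p[:,1].max())
for v in(p[:,1].min(),150,160,173):
    u=x0+(v-y0)*vx/vy; print(v,u,ray("top",u,v,.08).round(4),ray("top",u,v,.1).round(4))
# same in scene
s=cv2.imread("pics/s21.png");gs=cv2.cvtColor(s,cv2.COLOR_BGR2GRAY)[210:300,180:270]
for r in range(0,90,2): print(210+r,"".join(" .:-=+*#%@"[min(9,int(x)//26)] for x in gs[r]))
E
```

```text
118 None None 34
121 None None 39
124 None None 40
127 323 326 206
130 323 327 212
133 323 327 216
136 319 327 214
139 324 327 212
142 324 328 214
145 325 328 217
148 325 328 214
151 325 329 211
154 312 341 214
157 326 341 212
160 326 341 184
163 321 342 148
166 318 342 185
0.096712776 0.99531233 326.13376 142.7076 126.0 159.0
126.0 324.5103 [ 0.735  -0.2352  0.08  ] [ 0.7292 -0.2322  0.1   ]
150 326.84235 [ 0.6534 -0.2398  0.08  ] [ 0.6488 -0.2367  0.1   ]
160 327.81403 [ 0.6198 -0.2417  0.08  ] [ 0.6157 -0.2386  0.1   ]
173 329.0772 [ 0.5765 -0.2441  0.08  ] [ 0.5729 -0.2409  0.1   ]
210 ..::----::::::-+*#####*++++*%%#*++++++====*#*=:..:........ ...............................
212 :-----:::::::::=*#####*+++++####***+++++++++==-=+**+=-..... .... .........................
214 ---::::::::::::=+**###**++++*#####%%%%#*+++++=+*#%%%%#=::.................................
216 ::::::::::::::::-=+**##*++++*########*+++++*+++**%%%%#+=++=:..... ................ .......
218 :::::::::::::::--++++***+===+*######*++++#%%*+=++*##*+-=*##=:... .........................
220 :::::::::::::::--=+****+==-=
[... 3067 characters left out ...]
............:=+*++=-------:--==-:  
286 ......................................:........ ....................-**#**++==========:.  
288 .................................................................. .:=**#****++++++==-:.  
290 ...................................... ....... .................... .:=+*****++++===-:.   
292 .......................................... .............. .. ..........:-==++===--::..    
294 ...........................................................................::::...........
296 ........................................................................ ............ ....
298 .......................................................................... .. ............
```

```bash
python3 - <<'E'
from h import *
# triangulate handle tip
def line(n,u,v):
    a=ray(n,u,v,0.);b=ray(n,u,v,.3);return a,(b-a)/np.linalg.norm(b-a)
a,d=line("top",324.6,127.5)
for u,v in((249.5,268),(250.5,268),(249,267)):
    b,e=line("scene",u,v);M=np.c_[d,-e];k=np.linalg.lstsq(M,b-a,rcond=None)[0];P,Q=a+k[0]*d,b+k[1]*e;print(((P+Q)/2).round(4),np.linalg.norm(P-Q).round(4))
for n in("scene0","s21"):
    g=cv2.cvtColor(cv2.imread(f"pics/{n}.png")[262:300,235:280],cv2.COLOR_BGR2HSV);m=cv2.inRange(g,(5,90,60),(25,255,255));mm=cv2.moments(m,True);print(n,"jar",mm["m00"],mm["m10"]/mm["m00"]+235,mm["m01"]/mm["m00"]+262)
for n in("top0","t21"):
    g=cv2.cvtColor(cv2.imread(f"pics/{n}.png")[115:145,300:323],cv2.COLOR_BGR2HSV);m=cv2.inRange(g,(5,90,40),(25,255,255));mm=cv2.moments(m,True);print(n,"jar",mm["m00"],mm["m10"]/mm["m00"]+300,mm["m01"]/mm["m00"]+115)
go(.661,-.2378,.20,-85.3)
E
```

```text
[ 0.7234 -0.2303  0.1061] 0.0028
[ 0.7244 -0.2294  0.1059] 0.0055
[ 0.722  -0.2302  0.1096] 0.0017
scene0 jar 143.0 256.7412587412587 282.1748251748252
s21 jar 146.0 256.7739726027397 282.3424657534247
top0 jar 68.0 313.29411764705884 132.1764705882353
t21 jar 71.0 313.3661971830986 132.29577464788733
shift [100.6 277.9  42.7] turn -1.8 rows 7.2
```

Jar unmoved. The handle tip is at (0.723,-0.230,0.106), so the handle is tilted up about 14°. Gripping it just outside the wall.

>>> step_arm(
  commands=[12, 40, 5, 0, 25, 80, 10, 0, 38, 120, 15, 0, 51, 160, 20, 0, 64, 200, 25, 0, 77, 240, 30, 0, 100, 278, 43, -2, 100, 278, 43, -2, 100, 278, 43, -2, 100, 278, 43, -2],
)

```text
t: 53.72
position: [0.6592, -0.2386, 0.1987]
tcp_rot: [-3.138, -0.129, 0.002]
force: [-0.3, 0.4, -0.3]
grip_width: 0.0857
```

```bash
python3 - <<'E'
from h import *
s=manip.read_state();print(s["position"]);cal=vision.calibration("wrist");w=vision.capture("wrist");cv2.imwrite("pics/w22.png",w)
print(proj("wrist",(.723,-.2305,.106),cal),proj("wrist",(.661,-.2375,.0905),cal))
g=cv2.cvtColor(w,cv2.COLOR_BGR2GRAY)
for r in range(70,240,10): 
    x=np.nonzero(g[r,215:305]>170)[0]+215; print(r,len(x),(x.min(),x.max(),round(float(np.median(x)),1)) if len(x) else None)
go(.661,-.2375,.031,-84.7)
E
```

```text
[ 0.65922401 -0.23856216  0.19865187]
[253.91546049 114.15003355] [256.1298714  178.33351327]
70 0 None
80 0 None
90 0 None
100 0 None
110 0 None
120 9 (np.int64(253), np.int64(261), 257.0)
130 9 (np.int64(253), np.int64(261), 257.0)
140 9 (np.int64(253), np.int64(261), 257.0)
150 8 (np.int64(254), np.int64(261), 257.5)
160 8 (np.int64(254), np.int64(261), 257.5)
170 8 (np.int64(254), np.int64(261), 257.5)
180 8 (np.int64(254), np.int64(261), 257.5)
190 8 (np.int64(254), np.int64(261), 257.5)
200 8 (np.int64(254), np.int64(261), 257.5)
210 8 (np.int64(254), np.int64(261), 257.5)
220 0 None
230 9 (np.int64(232), np.int64(275), 241.0)
shift [  1.8   0.2 168.3] turn -0.5 rows 4.0
```

>>> step_arm(
  commands=[2, 0, 40, 0, 2, 0, 80, 0, 2, 0, 115, 0, 2, 0, 140, 0, 2, 0, 155, 0, 2, 0, 165, 0, 2, 0, 165, 0],
)

```text
t: 54.35
position: [0.6613, -0.2362, 0.0335]
tcp_rot: [-3.138, -0.135, 0.003]
force: [-0.4, -1.4, 0.0]
grip_width: 0.0853
```

>>> step_arm(
  commands=[0, 0, 0, 0, 0, 0, 0, 0, 0, 0, 0, 0, 0, 0, 0, 0, 0, 0, 0, 0, 0, 0, 0, 0, 0, 0, 0, 0, 0, 0, 0, 0, 0, 0, 0, 0, 0, 0, 0, 0],
  claw=-1,
  force=120,
)

```text
t: 55.18
position: [0.6626, -0.2375, 0.0352]
tcp_rot: [3.139, 0.133, 0.001]
force: [-0.9, 0.5, 5.7]
grip_width: 0.0119
```

>>> step_arm(
  commands=[0, 0, -10, 0, 0, 0, -20, 0, 0, 0, -40, 0, 0, 0, -60, 0, 0, 0, -90, 0, 0, 0, -110, 0, 0, 0, -110, 0, 0, 0, -110, 0],
)

```text
t: 55.85
position: [0.6629, -0.2376, 0.1458]
tcp_rot: [3.138, 0.133, 0.004]
force: [-0.3, -0.1, -4.4]
grip_width: 0.012
```

```bash
python3 - <<'E'
from wt import *
weigh(10)
phi("pics/w23.png",tail=.066)
T=table(vision.calibration("wrist"),manip.read_state(),.066);print(T[-10])
E
```

```text
F [-0.04  0.09 -3.46] M [ 0.042 -0.235 -0.005] w 0.0119 pos [ 0.662  -0.2373  0.1439] t 56.35
segs [(np.int64(109), np.int64(326))] pos [ 0.662  -0.2373  0.1439] w 0.0119 F [ 0.8  1.1 -2.5] M [ 0.05 -0.21  0.01]
{0: 111, 30: 136, 60: 223, 80: 302, 90: 341, 100: 374, 110: 399, 120: 416, 130: 420}
113
```

The weight is 2.98 N net, so the pot is empty, and it's held with its foot tilted about 14°. Moving over the mat.

```bash
python3 - <<'E'
from h import *
go(.546,-.448,.145,-119.5)
E
```

```text
shift [-133.6  200.    -0.7] turn 34.4 rows 5.8
```

>>> step_arm(
  commands=[-13, 20, 0, 3, -27, 40, 0, 7, -40, 60, 0, 10, -53, 80, 0, 14, -67, 100, 0, 17, -80, 120, 0, 21, -93, 140, 0, 24, -107, 160, 0, 28, -120, 180, 0, 31, -134, 200, 0, 34, -134, 200, 0, 34, -134, 200, 0, 34],
)

```text
t: 57.45
position: [0.5449, -0.4492, 0.1445]
tcp_rot: [3.04, -0.793, 0.0]
force: [-0.6, 1.0, -3.3]
grip_width: 0.0124
```

```bash
python3 - <<'E'
from pot import *
s=manip.read_state();print(s["position"],s["grip_width"])
go(.546,-.448,.03,-119.5)
t=vision.capture("top");cv2.imwrite("pics/t24.png",t)
# mat centre refresh from first picture by circle fit of grey disc
a=cv2.imread("pics/top0.png");g=cv2.cvtColor(a,cv2.COLOR_BGR2GRAY)
w=cv2.imread("pics/w15.png");gw=cv2.cvtColor(w,cv2.COLOR_BGR2GRAY)
import json;cal=json.load(open("cal15.json"))
m=(gw>90).astype(np.uint8);m[:, :325]=0;m[215:]=0
cs,_=cv2.findContours(m,0,2);c=max(cs,key=cv2.contourArea);e=cv2.fitEllipse(c);P=np.array([ray("wrist",*q[0],.004,cal)[:2] for q in c]);
A=np.c_[2*P,np.ones(len(P))];x=np.linalg.lstsq(A,(P**2).sum(1),rcond=None)[0];print("mat fit",x[:2].round(4),"r",np.sqrt(x[2]+x[:2]@x[:2]).round(4))
E
```

```text
[ 0.54490065 -0.44921774  0.14450957] 0.012378138253148766
shift [  0.3  -1.6 114.5] turn 0.3 rows 2.7
mat fit [ 0.4825 -0.4123] r 0.0799
```

The mat fit is centre (0.4825,-0.4123), radius 79.9 mm. Lowering.

>>> step_arm(
  commands=[0, -1, 30, 0, 0, -1, 60, 0, 0, -1, 85, 0, 0, -1, 98, 0, 0, -1, 104, 0, 0, -1, 104, 0, 0, -1, 104, 0],
)

```text
t: 58.08
position: [0.5472, -0.4473, 0.0416]
tcp_rot: [3.04, -0.789, 0.002]
force: [-0.1, -0.0, -3.7]
grip_width: 0.0121
```

>>> step_arm(
  commands=[0, 0, 3, 0, 0, 0, 6, 0, 0, 0, 8, 0, 0, 0, 8, 0, 0, 0, 8, 0],
)

```text
t: 58.5
position: [0.5476, -0.4483, 0.0341]
tcp_rot: [3.039, -0.79, 0.005]
force: [3.9, -1.9, 3.4]
grip_width: 0.0121
```

>>> step_arm(
  commands=[3, 0, 4, 0, 5, 0, 8, 0, 8, 0, 12, 0, 11, 0, 16, 0, 14, 0, 20, 0, 16, 0, 23, 0, 17, 0, 25, 0, 17, 0, 25, 0],
  claw=-1,
  force=40,
)

```text
t: 59.17
position: [0.5609, -0.4557, 0.0073]
tcp_rot: [-3.04, 0.791, 0.0]
force: [-1.1, -0.3, -3.2]
grip_width: 0.0118
```

```bash
python3 - <<'E'
from tilt import *
phi("pics/w25.png",tail=.068)
E
```

```text
segs [(np.int64(119), np.int64(328))] pos [ 0.5609 -0.4557  0.0073] w 0.0118 F [-1.1 -0.3 -3.2] M [-0.31 -0.21  0.07]
{0: 107, 30: 133, 60: 225, 80: 308, 90: 349, 100: 384, 110: 410, 120: 426, 130: 429}
```

>>> step_arm(
  commands=[0, 0, 1, 0, 0, 0, 2, 0, 0, 0, 3, 0, 0, 0, 3, 0, 0, 0, 3, 0],
)

```text
t: 59.68
position: [0.5615, -0.4556, 0.0051]
tcp_rot: [3.04, -0.79, 0.001]
force: [1.3, -0.2, 5.1]
grip_width: 0.0123
```

```bash
python3 - <<'E'
from wt import *
weigh(6)
t=vision.capture("top");s=vision.capture("scene");cv2.imwrite("pics/t26.png",t);cv2.imwrite("pics/s26.png",s)
g=cv2.cvtColor(s,cv2.COLOR_BGR2GRAY)[235:320,110:190]
for r in range(0,85,2): print(235+r,"".join(" .:-=+*#%@"[min(9,int(x)//26)] for x in g[r]))
E
```

```text
F [ 2.57 -0.86  5.31] M [-0.074 -0.221 -0.016] w 0.0119 pos [ 0.5615 -0.4556  0.0051] t 59.9833
235 **********************************+++**+=++++=-::..::-----====----:--------==+++
237 ***********++++++++++++++++++++++++++++====+===--:.::-------====---------==+++++
239 +++++++++++++++++========================--====-::..:----------====------==+++++
241 ==================================+++====-------:....:------------====-----==+++
243 -------===+++++++++++++++++++++++++++==-----::.......:--------------======--===+
245 -::...:-==++***+*++*************++===--::-=-:.........:::--------------======--=
247 ........:-=++++***##########**++===--:::::==-............::---------------======
249 .........:-==+++**###**##**++=====--::...:-=-:..............:---------------====
251 ..........-====+++++++============-::....::--===-:............::---------------=
253 .........:=*++====++++++===========-:::----:-=+**+=:.............::-------------
255 ..........-+****+**+++++++==========--==+=-::-=++**=-..............::-----------
257 ..........:=*###*****++++++=======+++++==-:..:=+++**=-:..........
[... 1950 characters left out ...]
    ................
305 .....................................:=*###+=:...........       ................
307 .....................................:=*###*=:.......... .       ...............
309 ......................................-+###*=-...........        ...............
311 ......................................:+#%#*+-...........        ...............
313 ......................................:-+**+-:...........        ...............
315 ........................................::::..............        .......... ...
317 ....................................................... .         ....... ......
319 ................................................. ........      ................
```

The foot is in contact with the mat (about 9 N press). Easing off the press and releasing.

>>> step_arm(
  commands=[0, 0, -2, 0, 0, 0, -2, 0],
)

```text
t: 60.25
position: [0.5606, -0.4551, 0.0063]
tcp_rot: [-3.04, 0.79, 0.001]
force: [2.2, -0.7, 1.2]
grip_width: 0.0122
```

>>> step_arm(
  commands=[0, 0, 0, 0, 0, 0, 0, 0, 0, 0, 0, 0, 0, 0, 0, 0, 0, 0, 0, 0, 0, 0, 0, 0],
  claw=1,
)

```text
t: 60.75
position: [0.5609, -0.4554, 0.0064]
tcp_rot: [-3.041, 0.79, 0.0]
force: [0.2, 0.1, -0.4]
grip_width: 0.083
```

>>> step_arm(
  commands=[0, 0, -40, 0, 0, 0, -80, 0, 0, 0, -120, 0, 0, 0, -160, 0, 0, 0, -190, 0, 10, -30, -190, 0, 20, -70, -190, 0, 40, -110, -190, 0, 40, -150, -190, 0, 40, -190, -190, 0, 40, -230, -190, 0, 40, -270, -190, 0],
)

```text
t: 61.75
position: [0.7281, -0.2372, 0.1965]
tcp_rot: [-3.041, 0.79, 0.0]
force: [0.6, 0.6, -0.1]
grip_width: 0.0857
```

>>> step_arm(
  commands=[0, -40, 0, 0, 0, -80, 0, 0, 0, -120, 0, 0, 0, -160, 0, 0, 0, -200, 0, 0, 0, -240, 0, 0, 0, -260, 0, 0, 0, -260, 0, 0],
)

```text
t: 62.42
position: [0.8553, -0.006, 0.1957]
tcp_rot: [-3.041, 0.782, -0.0]
force: [0.2, 0.3, 0.4]
grip_width: 0.0852
```

```bash
python3 - <<'E'
from wt import *
from pot import pot
t=vision.capture("top");s=vision.capture("scene");cv2.imwrite("pics/t27.png",t);cv2.imwrite("pics/s27.png",s)
print(manip.read_state()["position"],pot(t)); print("lumps tote",lumps(t,(282,352),(148,238)),"in pot",lumps(t,(352,402),(180,228)))
g=cv2.cvtColor(t,cv2.COLOR_BGR2GRAY)[150:236,348:412]
for r in range(0,86,2): print(150+r,"".join(" .:-=+*#%@"[min(9,int(x)//22)] for x in g[r]))
E
```

```text
[ 0.85379547 -0.01087688  0.19575581] {'lump_px': 115, 'lump_c': (421.7217391304348, 139.45217391304348), 'n': 90, 'head': np.float64(-30.555118034104066), 'tip': array([ 0.6152, -0.4877]), 'axis': array([ 0.48  , -0.4079]), 'f': array([ 0.861, -0.508])}
lumps tote [(33, [322.8, 193.0]), (38, [319.9, 216.1]), (36, [320.9, 224.8])] in pot []
150 .......................................................... .   .
152 ..........................................................   .  
154 ............................................................... 
156 ................................................................
158 ................................................................
160 ................................. ..............................
162 ...............................  .   .............=*%%#:........
164 ..............................      .............=*%@@#.........
166 .............................. .  .............:=#%@@#:.........
168 ............................  . ..............:=#%@@*...........
170 ........................... ... .............:=#%@@*...........
[... 1509 characters left out ...]
:...:::::.
216 =.:::::.:=*************************************#*-.::.::::::.:::
218 *.::::::::-*#**********************************+:..::::.::::::.:
220 *.::::::::::-*#******************************+:.::::::::::.:::::
222 *:::::::::::::-+***************************+::::::::::::::::::::
224 +-:::::::::::::::-+*##*****************++:.:::::::::::::::::::::
226 *=::::::::::::::::::::=++++****++++==-::::::::::::::::::::::::::
228 ::::::::::::::::::::::::::::::::::::::::::::::::::::::::::::::::
230 ::::::::::::::::::::::::::::::::::::::::::::::::::::::::::::::::
232 ::::::::::::::::::::::::::::::::::::::::::::::::::::::::::::::::
234 ::::::::::::::::::::::::::::::::::::::::::::::::::::::::::::::::
```

The pot stands upright and empty on the mat, in nearly its original pose, and three lumps are in the tote. Last, a check on the bystanders, then hand in.

```bash
python3 - <<'E'
from wt import *
from pot import pot
def c(i,box,lo,hi):
    u0,u1,v0,v1=box;m=cv2.inRange(cv2.cvtColor(i[v0:v1,u0:u1],cv2.COLOR_BGR2HSV),lo,hi);M=cv2.moments(m,True);return None if M["m00"]<1 else (int(M["m00"]),round(M["m10"]/M["m00"]+u0,1),round(M["m01"]/M["m00"]+v0,1))
s=vision.capture("scene");t=vision.capture("top")
for n,i,tt in(("start",cv2.imread("pics/scene0.png"),cv2.imread("pics/top0.png")),("now",s,t)):
    print(n,"washcap",c(i,(290,330,200,235),(0,120,80),(8,255,255)),"jar",c(i,(240,280,262,300),(5,90,60),(25,255,255)),"tape",c(i,(260,300,120,160),(22,120,80),(35,255,255)),"flask",c(i,(306,332,120,155),(30,10,60),(100,90,255)),"tape top",c(tt,(125,165,240,280),(22,120,80),(35,255,255)),"flask top",c(tt,(104,132,206,234),(30,10,60),(100,90,255)))
print(pot(t),"tote lumps",lumps(t,(282,352),(148,238)))
g=cv2.cvtColor(t,cv2.COLOR_BGR2GRAY)
for v,u in((160,295),(180,297),(199,300),(219,303)): print("cap",g[v-3:v+4,u-3:u+4].max(),end=" ")
st=manip.read_state();print(st["t"],np.round(st["force"],1))
E
```

```text
start washcap (79, 308.4, 216.8) jar (143, 256.7, 282.2) tape (265, 278.7, 138.7) flask (256, 318.1, 140.3) tape top (294, 142.7, 260.0) flask top (290, 117.8, 220.1)
now washcap (77, 308.4, 217.0) jar (145, 256.7, 282.4) tape (257, 278.7, 139.3) flask (185, 317.1, 142.8) tape top (291, 143.4, 259.9) flask top (284, 117.9, 220.1)
{'lump_px': 115, 'lump_c': (421.7217391304348, 139.52173913043478), 'n': 91, 'head': np.float64(-30.50244662180731), 'tip': array([ 0.6151, -0.4878]), 'axis': array([ 0.4799, -0.4081]), 'f': array([ 0.862, -0.508])} tote lumps [(33, [322.8, 193.0]), (38, [319.9, 216.1]), (36, [320.9, 224.8])]
cap 223 cap 224 cap 224 cap 220 62.6167 [-0.  -0.7 -0.9]
```

```bash
python3 -c "
from bench import ticket; print(ticket.finish_job())"
```

```text
the job is handed in; nothing more can be done
None
```

The job is handed in at about 63 s of the 210 s allowed, and by my last checks everything was done as asked.

**What I did:**
- I pushed all three cartridges to release their latches, pulled them out, and stood them in the tote with the one loose cartridge found on the bench.
- The pot went into the tote next. The gripper can only turn about a vertical axis, so I let the pot swing down in the jaws until it lay about sideways. I then shook the lumps out with sharp reversals.
- I then set the pot back upright on the mat.

**Last checks:**
- **Tote:** four cartridge caps and three lumps are inside.
- **Pot:** it is empty by camera, and it weighed about 3.0 N net before I set it down (an empty pot is 2.94 N). It stands with its axis within about 5 mm of the mat centre.
- **Bystanders:** the wash bottle, jar and tape read within 1 pixel of their starting positions, and so does the flask from the top. The flask's reading in the scene view shifted by 1 to 2.5 pixels with a smaller visible area, which I took as a change of light or occlusion.

**What went wrong or disagreed:**
- The fingertips sat about 40 mm behind the reported tool point, so I corrected for it after the first contact.
- The pot slipped out of the grip twice while inside the tote. The second time it landed upright there and I picked it up again.
- The pot was tipped by roughly 85–90°, not the 120° described. The shaking did the emptying.

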